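# Free the stuck feeder tub and lay it in its cradle

### The job

The grey plastic tub is stuck in the steel holder that is bolted to the bench: pinch its wall at the rim, turn it anticlockwise (seen from above) to unlock it, pull it straight up and out without yanking, and stand it upright on the black rubber mat and let go. Then take it again round its body and lay it in the empty rod cradle, bottom against the backstop and mouth at the raised end, like the tub in the other cradle. Put it down gently, never drop it, and leave the loose wooden feet where they stand.

Things in the scene. Friction and masses are not known exactly. Their poses are not given: they have to be found in the camera images.
- tub_centre (a point): The stuck tub: plain grey plastic open round cup, 100 mm tall, 66 mm outside diameter all the way up, wall 8 mm thick, about 0.2 kg. The point is on its axis, half-way up; z points from bottom to mouth. It starts upright inside the steel holder, rim 110 mm above the bench.
- tub_rim (a point): Centre of the tub's mouth, at rim height, on its axis (100 mm above its underside).
- tub: The same tub; origin at the centre of its underside, z from bottom to mouth. Along its own +x and -x a lug (14 mm wide) sticks out near its foot to 41 mm from the axis, 4 to 12 mm above the underside. At the start the lugs are caught under two hooks in the holder.
- nest: Bent-steel round holder, bolted down. Origin on its axis at bench level; its low front faces its own -x (roughly the robot). Inside radius 45 mm, sheet 3 mm, inner floor at 10 mm. The front 150 degrees of wall are 60 mm high, the rest 122 mm, with a 12 mm gap round the tub: its rim can be pinched (one finger in the mouth, one outside) only from the front.
- nest_axis (a point): Point on the holder's axis, 110 mm above the bench. The tub comes out only after an anticlockwise turn (from above) of at least 27 to 45 degrees from its start; any turn of 50 to 90 degrees frees it; clockwise is blocked. Two spring leaves drag on it, 5 to 12 N, for the first 45 mm of lift. Its underside must rise above 122 mm to clear the back wall.
- mat_top (a point): Centre of the top of a black rubber mat, 130 x 130 mm, 4 mm thick, fixed flat on the bench.
- cradle: The empty cradle: steel stand, base plate 150 x 100 mm, fixed. Origin at bench level; raised mouth end at its own -x (roughly towards the robot). Two rods 49 mm apart slope down along +x to a backstop. A tub lies on them with its axis 60 degrees from vertical: bottom to mouth runs along (-0.866, 0, 0.5) in the cradle's frame.
- cradle_mid (a point): Where the centre (half-way up) of a tub lies when fully home in the empty cradle, bottom touching the backstop: 80 mm above the bench. The rods carry it from 30 to 95 mm above its underside and stay over 18 mm below its axis, within 30 mm to either side, so fingers at the sides of the tub are free.
- cradle_mouth (a point): Where the centre of the mouth of a tub lies when it is fully home in the empty cradle: 105 mm above the bench.
- full_mid (a point): Centre of the other, identical cradle's tub, which is full of wooden dowels; all fixed. The two cradles may stand either way round.
- foot0: Turned wooden furniture foot, upright cylinder 45 mm diameter, 60 mm tall, loose bystander; origin at its underside.
- foot1: Another such wooden foot, bystander.
- foot2: Another such wooden foot, bystander, on the robot's side of the cradles.
Not all that is in view belongs to the job. Of the things like the tub, leave any that is blue, red or turquoise; of the rest the smaller one is meant.

How it is judged (in metres and radians):
On the way, in this order (a step that is already met when the one before it is completed fails the run):
1. the tub is pulled up and out of the holder (height (world z) of tub_centre above 0.15 m), for 0.1 s.
2. the tub stands upright on the rubber mat, released and still (horizontal distance between tub_centre and mat_top below 0.05 m and angle between tub's own z axis and vertical below 0.1 rad and height (world z) of tub_centre below 0.062 m and contact force between the fingers and tub below 0.1 N and linear speed of tub below 0.03 m/s), for 0.3 s.
At the end, for the whole second after the job is handed in: The tub lies still in the empty cradle on its rods, its centre within 15 mm and the centre of its mouth within 18 mm of where they are when it is fully home, mouth at the raised end (distance between tub_centre and cradle_mid below 0.015 m and distance between tub_rim and cradle_mouth below 0.018 m and linear speed of tub below 0.02 m/s and angular speed of tub below 0.2 rad/s); the robot touches nothing.
It fails at once if the tub is dropped or thrown (faster than 1.2 m/s) (linear speed of tub above 1.2 m/s).
It fails at once if the tub is yanked against the holder with more than 110 N (contact force between tub and nest above 110 N).
It fails at once if a wooden foot on the bench is moved by more than 30 mm (distance of any of foot0, foot1, foot2 from where it was at the start of the episode above 0.03 m).
It also fails if it takes over 61 s, if anything falls off the work surface, if the arm or the gripper's body presses on something with over 40 N, if the wrist force passes 120 N, or if a joint passes its speed limit or range.

### The arm

A 6-joint arm with a two-finger parallel gripper is mounted at the origin on the work surface. World frame = base frame: x ahead of the robot, y to its left, z up, the work surface at z = 0. Lengths are in mm, angles in rad, forces in N, time in s.
With the tool pointing down it reaches from about 425 to 925 mm from the base axis. Payload 12.5 kg.
Tool frame: the origin (TCP) lies at the very end of the fingers, on their centre line; the grasp point (between the pads) lies 19 mm behind it; z points along the fingers, x is the direction in which the jaws open and shut, and the axes are right-handed (so a half turn about z gives the same grasp; the last joint's range is limited). The gripper opens to 85 mm and grips with 20 to 120 N. Pads are 22 mm wide; open, the fingers measure 114 mm over their backs; the gripper's body (76 mm by 85 mm) begins 54 mm behind the grasp point. The pads swing forward as they close: fully open they stand 13 mm farther back than shut.
Start: joints at [-1.254, 0.491, 1.559, -0, 1.092, -0.106], TCP at [256.471, -569.972, 231.327] pointing down, gripper open.
Joint ranges: [-3.1, 3.1], [-0.84, 2.19], [0.05, 2.79], [-1.13, 4.28], [0.06, 2.93], [-2.69, 2.69]. Speed limits (rad/s): [2.22, 2.22, 2.79, 3.14, 3.14, 3.14].

### API

Orientations are given as a unit quaternion [w, x, y, z].
In Python, from plant import state, get_image, job_done gives the robot as it stands.
- The arm moves only by the tool send_rows, never from a script. Its argument "rows" is a list that holds one entry, the list of rows, each a list of 5 numbers: the opening, from -1 (shut) to 1 (fully open), then the shift along the world's x, y, z in cm, then the turn about the world's z in degrees. A call has 1 to 12 rows; each row is the pose to reach, as a shift and turn from the pose commanded when the call began; what a row does not reach only later rows make up. A row lasts 1/12 s, in which the tool goes at most 41.7 mm and 7.16 degrees, less where a joint would pass 70% of its speed; a pose out of reach is approached as far as the arm can. A call with a gripper value outside its range is refused whole. The fingers move at their own pace and stop on an object; the grip force is fixed at half the most. Time passes only in rows, so rows that repeat a pose let the fingers close. It gives the time, the measured TCP pose, the force and the opening at its end, in the units of the state.
- state(): the state, without advancing time (a new reading comes with each control period).
- get_image(name): name is "scene" or "top" or "wrist"; returns a dict with "pixels" (480x640x3 uint8, red, green, blue), "fx", "fy", "cx", "cy" (pixels), "position" and "rotation" of the camera in the world. Camera axes: x right, y up, looking along -z (the intrinsics and any distortion apply to the point x, -y, -z); pixel columns grow to the right and rows downward; lengths in mm; the calibration is good to about 2 mm. A picture is of the moment at which its call begins. There is no depth.
- job_done(): hands the job in, once; it reports no verdict.
The state is a dict: "t": time; "joint_positions": joint angles; "dq": joint speeds; "joint_torque": joint torques, N m; "tool_pos": TCP position; "eef_rot": TCP orientation; "ft_force": force on the tool from outside, world axes, zero at the start; "ft_torque": the same for the moment, N m; "opening": finger opening in mm.
Only numpy, scipy, OpenCV 4.12 (cv2) and the standard library are available. Lean on these libraries where they do the work, as an engineer would, in place of code of your own. Each camera call takes 0.05 s, during which the arm holds its last target.

## Working session

There is one attempt and no reset: what is moved stays moved. The work goes in short steps, Python scripts to look and compute and a tool call to move; the robot and the scene stay as the last step left them, time stands still between calls to the robot, and variables do not carry over. Pictures are saved under pics/ and viewed, and the job is handed in when it is done.

Besides the shell and the picture viewer there is one more tool, called after "Emit:" by a JSON object that holds its "op" and its "data", one argument or row to a line. send_rows: Moves the arm, as the interface text tells. Its arguments: {"type":"object","properties":{"rows":{"type":"array"}},"required":["rows"]}

```bash
ls; mkdir -p pics; cat > h.py <<'E'
import numpy as np, cv2, json
from plant import state, get_image, job_done
def snap(name, tag):
    im=get_image(name); cv2.imwrite(f'pics/{tag}.png', im['pixels'][:,:,::-1])
    np.savez(f'pics/{tag}.npz', **{k:np.array(v) for k,v in im.items()})
    return im
def load(tag): return dict(np.load(f'pics/{tag}.npz',allow_pickle=True))
def R(im):
    r=np.array(im['rotation'],float)
    if r.shape==(3,3): return r
    from scipy.spatial.transform import Rotation as Ro
    r=r.ravel(); return Ro.from_quat([r[1],r[2],r[3],r[0]]).as_matrix()
def ray(im,u,v):
    d=np.array([(u-im['cx'])/im['fx'],-(v-im['cy'])/im['fy'],-1.0],float)
    return np.array(im['position'],float), R(im)@d
def atz(im,u,v,z):
    p,d=ray(im,u,v); return p+d*(z-p[2])/d[2]
def proj(im,P):
    c=R(im).T@(np.array(P,float)-np.array(im['position'],float))
    return np.array([im['cx']+im['fx']*c[0]/-c[2], im['cy']-im['fy']*c[1]/-c[2]],float)
def crop(tag,x0,y0,x1,y1,s,out):
    a=cv2.imread(f'pics/{tag}.png')[y0:y1,x0:x1]
    cv2.imwrite(f'pics/{out}.png',cv2.resize(a,None,fx=s,fy=s,interpolation=cv2.INTER_CUBIC))
E
python3 - <<'E'
from h import *
print(state())
for n in ['scene','top','wrist']:
    im=snap(n,n+'0'); print(n,{k:v for k,v in im.items() if k!='pixels'})
E
```

```text
pics
{'t': 0.0, 'joint_positions': array([-1.25361463e+00,  4.91567482e-01,  1.55945893e+00,  3.53247208e-05,
        1.09171293e+00, -1.05581165e-01]), 'dq': array([ 0.00088768, -0.00149556, -0.00064224,  0.00031094,  0.00041293,
       -0.00068704]), 'joint_torque': array([-1.61194934e-03, -6.18456388e+01, -2.61596990e+01, -1.82803783e-04,
        4.12912195e-03,  2.00421124e-05]), 'tool_pos': array([ 256.39196779, -569.73491752,  230.71955527]), 'eef_rot': array([-3.72523771e-04,  8.39722069e-01, -5.43016131e-01, -4.36114324e-04]), 'ft_force': array([0.11087109, 0.02682586, 0.23679927]), 'ft_torque': array([ 0.04378474, -0.01536264,  0.01319515]), 'opening': 85.06999670981584}
scene {'fx': 523.6833642917591, 'fy': 523.6833642917591, 'cx': 324.998300391616, 'cy': 234.19140635173204, 'position': array([1164.63437785,   57.81935608,  833.80700499]), 'rotation': array([0.58642939, 0.23902925, 0.30522267, 0.71119949])}
top {'fx': 590.4622961953584, 'fy': 590.4622961953584, 'cx': 319.18643242914175, 'cy': 243.62458861274288, 'position': array([ 104.71326983,  -98.23800049, 1590.06687409]), 'rotation': array([ 0.70641643,  0.07643483, -0.0739125 , -0.6997646 ])}
wrist {'fx': 385.5622206447612, 'fy': 385.5622206447612, 'cx': 318.41171162862133, 'cy': 240.15817405096442, 'position': array([ 329.28965374, -537.954966  ,  372.37353403]), 'rotation': array([ 0.82899915, -0.13269854,  0.0862962 , -0.53638091])}
```

View pics/scene0.png

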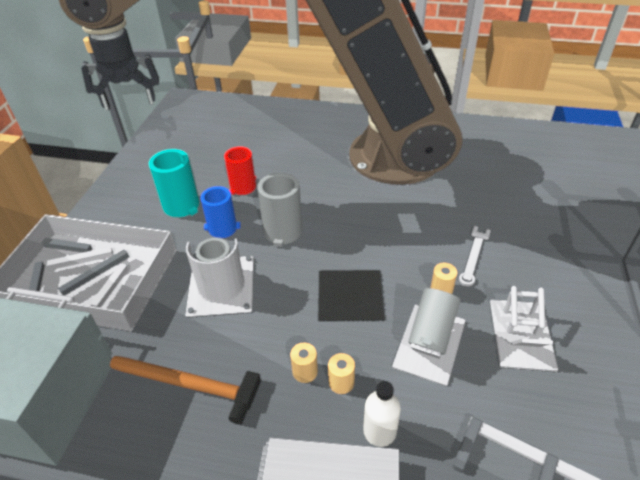

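View pics/top0.png

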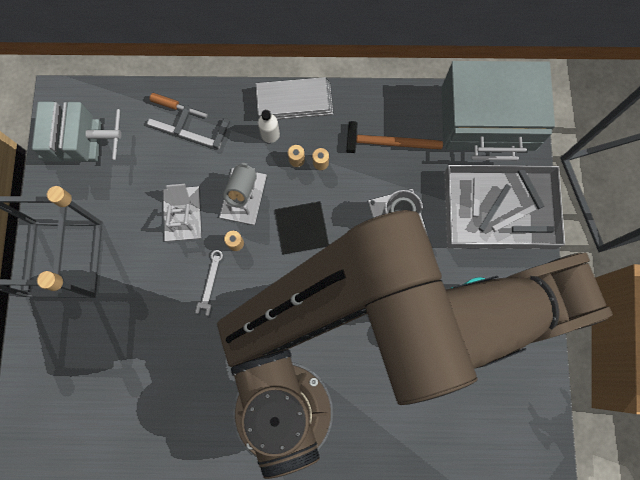

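View pics/wrist0.png

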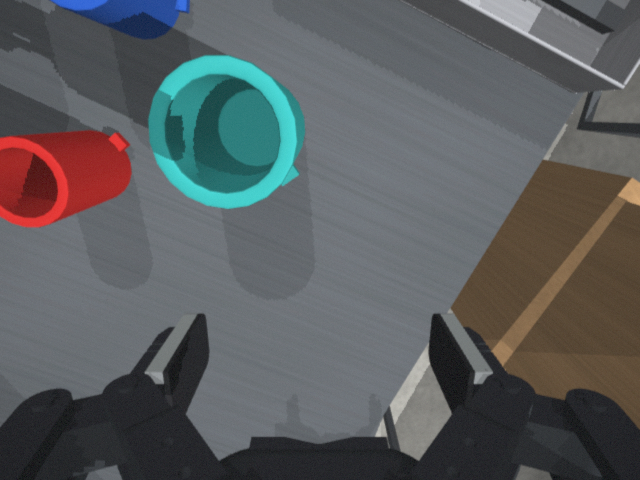

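Candidates for the tub, by scene pixel:
- (218,270): grey cup in the steel holder.
- (280,207): larger grey cup on the bench.
- (176,183), (219,212) and (240,171): turquoise, blue and red cups.
- (434,320): the full tub, which is fixed.

I choose the one in the holder at (218,270), as it is the smaller grey one. Next is a close crop and rough positions.

```bash
python3 - <<'E'
from h import *
im=load('scene0')
for n,(u,v),z in [('tub rim',(217,250),110),('mat',(351,295),4),('foot near full',(446,271),60),('footA',(304,350),60),('footB',(342,361),60),('fullmid',(437,318),80),('emptymid',(526,318),80),('bigtub',(279,184),120)]:
    print(n,atz(im,u,v,z).round())
t=load('top0')
for n,(u,v),z in [('tub rim',(403,200),110),('mat',(301,228),4),('foot near full',(233,239),60),('footA',(296,152),60),('footB',(321,156),60),('fullmid',(240,188),80),('emptymid',(180,205),80)]:
    print(n,atz(t,u,v,z).round())
crop('scene0',150,160,320,330,4.6,'c1'); crop('scene0',380,230,580,400,4,'c2')
crop('top0',140,140,340,290,4,'c3')
E
```

```text
tub rim [ 522. -298.  110.]
mat [499. -38.   4.]
foot near full [451. 141.  60.]
footA [679. -91.  60.]
footB [688. -23.  60.]
fullmid [584. 128.  80.]
emptymid [555. 281.  80.]
bigtub [ 318. -228.  120.]
tub rim [ 543. -309.  110.]
mat [491. -40.   4.]
foot near full [446. 138.  60.]
footA [692. -25.  60.]
footB [681. -94.  60.]
fullmid [581. 122.  80.]
emptymid [533. 279.  80.]
```

View pics/c1.png

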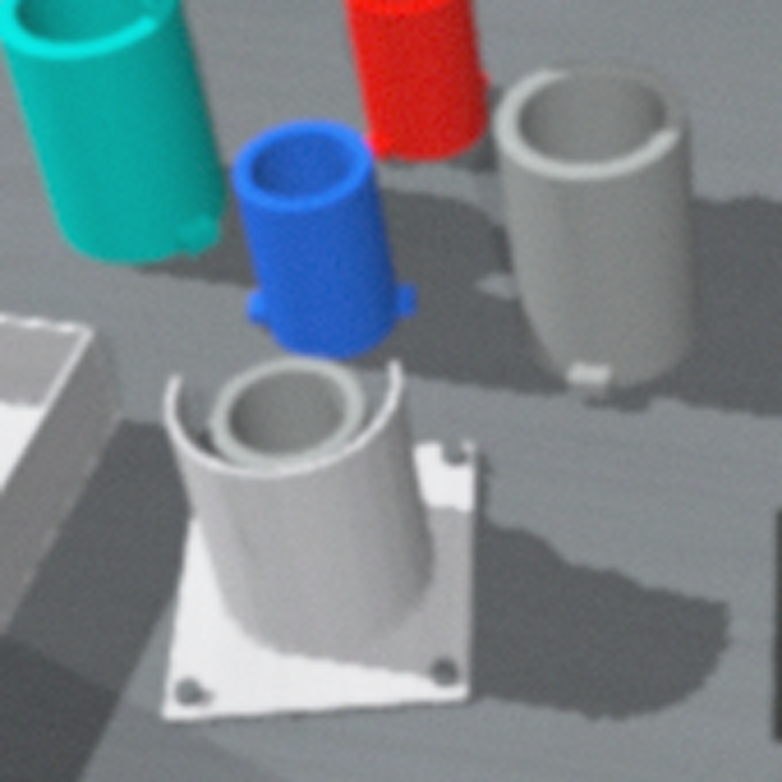

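View pics/c2.png

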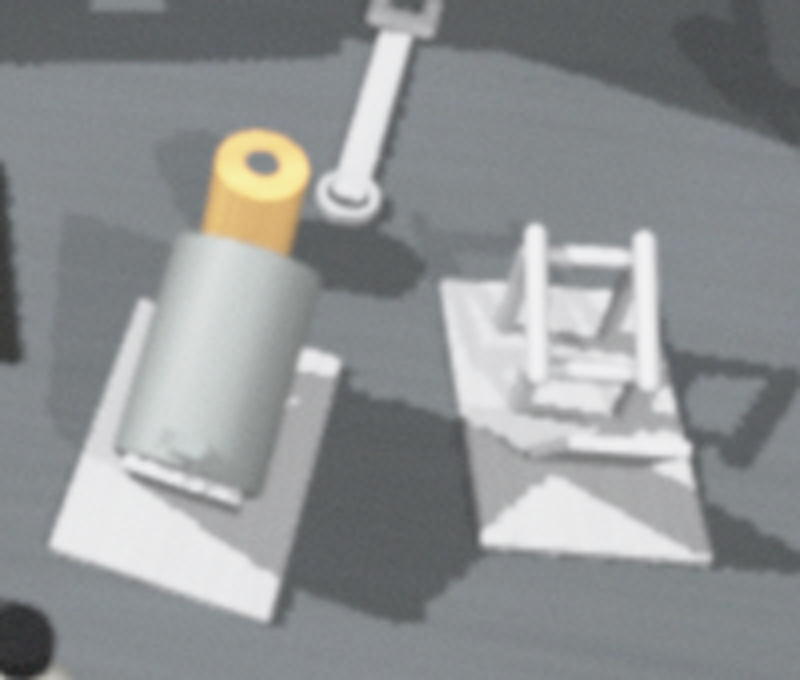

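View pics/c3.png

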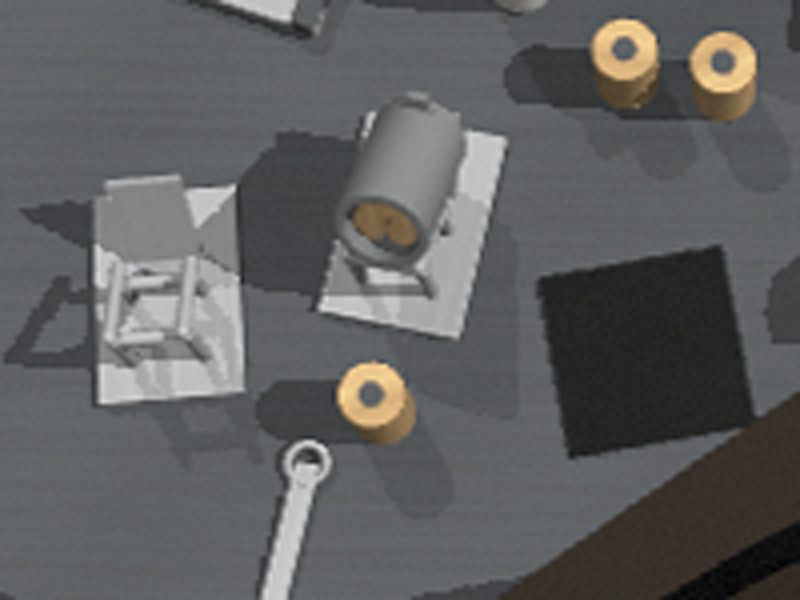

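```bash
python3 - <<'E'
from h import *
im=load('scene0')
f=lambda u,v,z: atz(im,150+u/4.6,160+v/4.6,z)
a=f(178,378,122);b=f(397,366,122);print('edges',a.round(1),b.round(1),np.linalg.norm(a-b), 'expect',2*46.5*np.sin(np.radians(75)))
d=b-a; print('front dir deg', np.degrees(np.arctan2(d[1],d[0])))
c=[f(165,716,3),f(468,695,3),f(475,443,3)]
for p in c: print(p.round(1))
print(np.linalg.norm(c[0]-c[1]),np.linalg.norm(c[1]-c[2]), np.degrees(np.arctan2(*(c[1]-c[0])[[1,0]])),np.degrees(np.arctan2(*(c[2]-c[1])[[1,0]])),(c[0]+c[2])/2)
# rim outer ellipse extents
for uv in [(211,425),(365,412),(288,358),(290,468)]: print(f(*uv,110).round(1))
from scipy.spatial.transform import Rotation as Ro
s=state();q=s['eef_rot'];M=Ro.from_quat([q[1],q[2],q[3],q[0]]).as_matrix();print(M.round(3))
w=load('wrist0'); print(M.T@(w['position']-s['tool_pos']), (M.T@R(w)).round(3))
E
```

```text
edges [ 523.1 -352.7  122. ] [ 499.7 -264.3  122. ] 91.41990921662143 expect 89.83110184488335
front dir deg 104.84581037784153
[ 609.6 -349.     3. ]
[ 574.8 -224.5    3. ]
[ 431.3 -265.2    3. ]
129.33935947453736 149.19145984074243 105.58932024126223 -164.13370287853408 [ 520.43741535 -307.13731342    3.        ]
[ 535.9 -335.4  110. ]
[ 517.  -274.4  110. ]
[ 492.3 -317.5  110. ]
[ 553.1 -294.3  110. ]
[[ 0.41  -0.912 -0.   ]
 [-0.912 -0.41   0.001]
 [-0.001 -0.    -1.   ]]
[   0.73608396  -79.52447861 -141.49289679] [[ 1.     0.001  0.   ]
 [ 0.001 -0.95  -0.313]
 [-0.     0.313 -0.95 ]]
```

Emit:
{"op": "send_rows", "data": {
  "rows": [
    [[-0.35,0,2,4,10],[-0.35,2,4,4,20],[-0.35,5,7,4,30],[-0.35,8,10,4,40],[-0.35,11,13,4,49],[-0.35,14,16.5,4,49],[-0.35,17,20,4,49],[-0.35,20,23,4,49],[-0.35,22,25,4,49],[-0.35,24,27.3,4,49],[-0.35,24,27.3,4,49],[-0.35,24,27.3,4,49]]
  ]
}}

```text
t: 1.15
tool_pos: [497.2, -295.7, 271.0]
eef_rot: [-0.0, 0.99, -0.144, -0.0]
ft_force: [-0.1, -1.2, 0.3]
opening: 27.7
```

```bash
python3 - <<'E'
from h import *
s=state();print(s['t'],s['tool_pos'],s['eef_rot'],s['opening'],s['joint_positions'])
im=snap('wrist','w1'); snap('top','t1')
print(proj(im,[524,-305,110]))
E
```

```text
1.15 [ 497.21616623 -295.66774362  271.04881735] [-7.76841593e-05  9.89516484e-01 -1.44419800e-01 -2.08827197e-04] 27.72113150331705 [-6.50610525e-01  3.86631064e-01  1.62382707e+00 -7.33538104e-05
  1.13157517e+00 -3.60726110e-01]
[353.4997739  217.63986305]
```

View pics/w1.png

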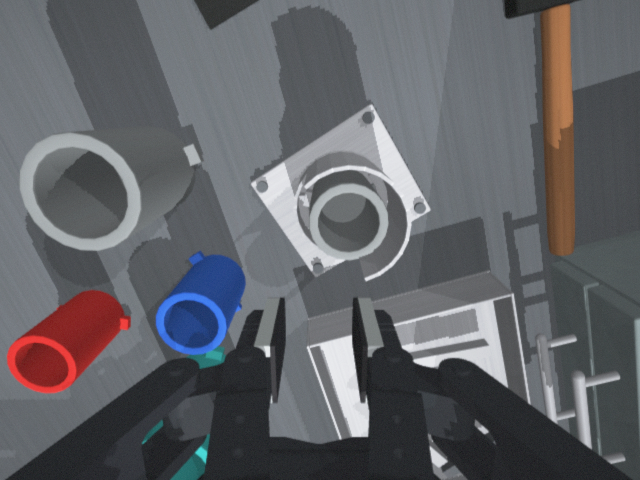

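View pics/t1.png

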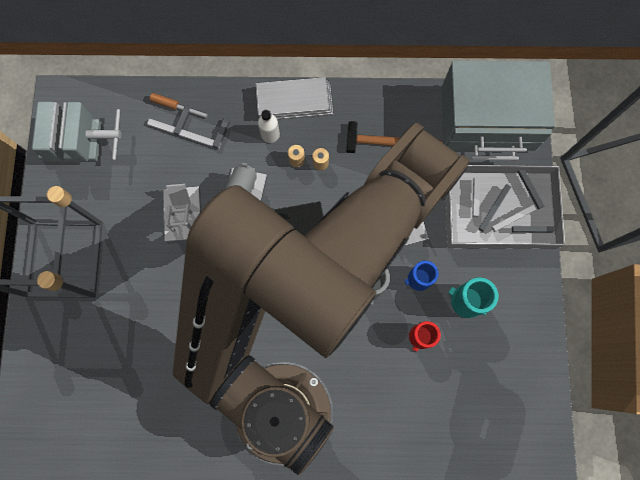

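```bash
python3 - <<'E'
from h import *
crop('w1',240,90,440,290,3,'c4')
t=load('t1'); print('blue',atz(t,425,272,90)); 
E
```

```text
blue [ 357.01303009 -364.05769727   90.        ]
```

View pics/c4.png

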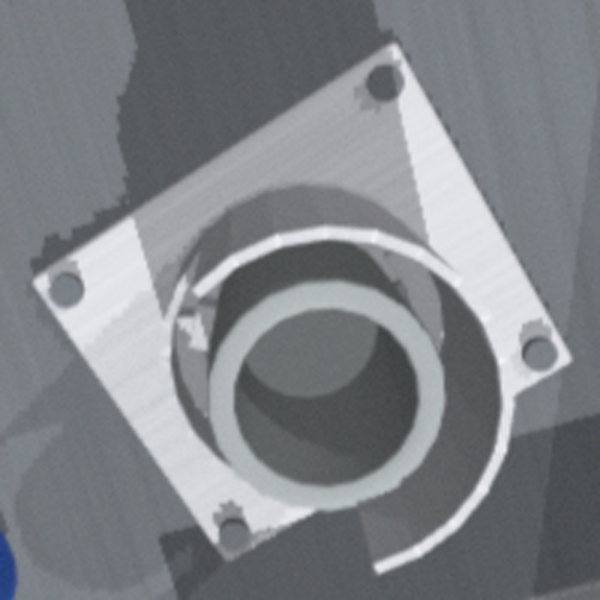

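```bash
python3 - <<'E'
from h import *
im=load('w1')
f=lambda u,v,z: atz(im,240+u/3,90+v/3,z)
P=[f(*p,110) for p in [(209,392),(445,393),(328,280),(327,510)]]
for p in P: print(p.round(1))
print('rim c',(P[0]+P[1])/2,(P[2]+P[3])/2, np.linalg.norm(P[0]-P[1]),np.linalg.norm(P[2]-P[3]))
a=f(196,292,122);b=f(379,570,122);d=a-b;print('edges',a.round(1),b.round(1),np.linalg.norm(d),np.degrees(np.arctan2(d[1],d[0]))-90)
c=[f(*p,3) for p in [(395,42),(35,282),(225,560),(572,360)]]
for p in c: print(p.round(1))
for i,j in [(0,1),(1,2),(3,2),(0,3)]:
  d=c[j]-c[i];print(np.linalg.norm(d),np.degrees(np.arctan2(d[1],d[0])))
print(np.mean(c,0))
E
```

```text
[ 489.2 -297.2  110. ]
[ 550.4 -315.8  110. ]
[ 528.1 -277.1  110. ]
[ 510.8 -339.5  110. ]
rim c [ 519.80534353 -306.54512033  110.        ] [ 519.46649271 -308.26696004  110.        ] 63.97325613282047 64.74268606121962
edges [ 494.9 -268.2  122. ] [ 520.2 -355.8  122. ] 91.20296211340404 16.084527760030497
[ 573.5 -226.7    3. ]
[ 431.  -268.2    3. ]
[ 464.7 -390.5    3. ]
[ 608.4 -351.     3. ]
148.36645350417137 -163.77123931160423
126.84229890964666 -74.60101575318426
149.04373623425803 -164.6347525010379
129.08053470552505 -74.29348988377993
[ 519.39015011 -309.09878511    3.        ]
```

Emit:
{"op": "send_rows", "data": {
  "rows": [
    [[-0.35,-0.4,-0.2,-3,0],[-0.35,-0.4,-0.2,-6,0],[-0.35,-0.4,-0.2,-9,0],[-0.35,-0.4,-0.2,-12,0],[-0.35,-0.4,-0.2,-14,0],[-0.35,-0.4,-0.2,-14,0],[-0.35,-0.4,-0.2,-14,0],[-0.35,-0.4,-0.2,-14,0]]
  ]
}}

```text
t: 1.92
tool_pos: [492.5, -300.0, 132.6]
eef_rot: [0.0, 0.989, -0.146, 0.001]
ft_force: [-0.4, -0.6, 0.8]
opening: 27.6
```

```bash
python3 - <<'E'
from h import *
s=state();print(s['t'],s['tool_pos'],s['opening'])
im=snap('wrist','w2'); snap('scene','s2')
print(proj(im,[520,-307,110]),proj(im,[492.2,-298.7,110]),proj(im,s['tool_pos']))
crop('w2',180,60,580,400,2,'c5'); crop('s2',140,170,320,330,4,'c6')
E
```

```text
1.9167 [ 492.53472023 -300.03758437  132.60588134] 27.61011549912214
[379.17785898 288.50007253] [317.18268712 288.81721598] [318.87084433 315.14261378]
```

View pics/c5.png

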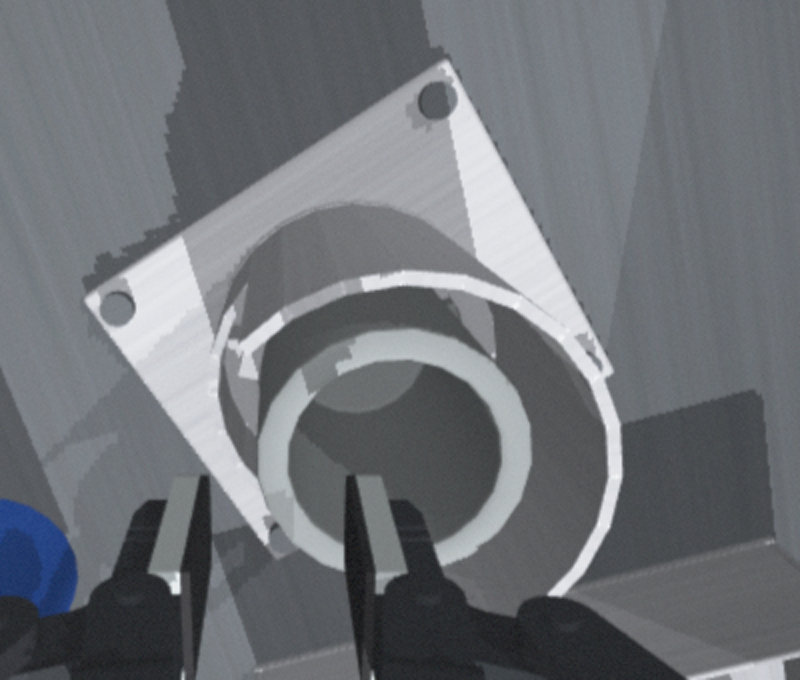

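View pics/c6.png

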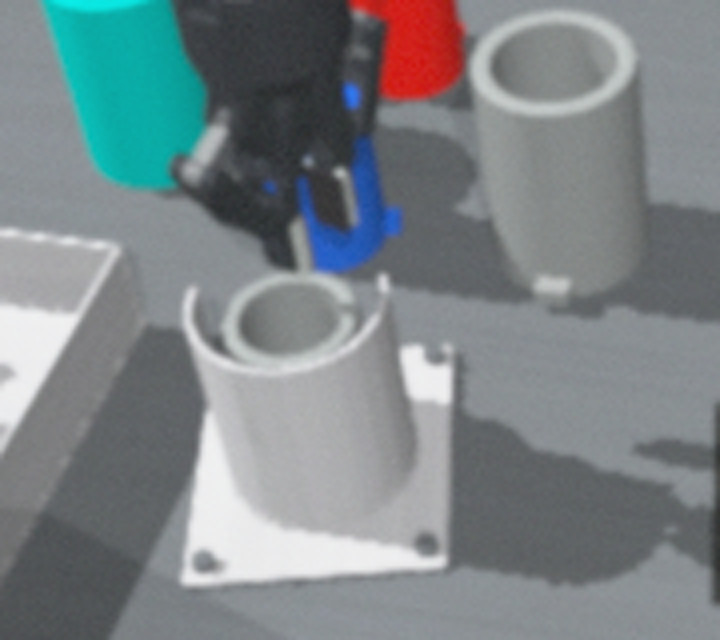

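Emit:
{"op": "send_rows", "data": {
  "rows": [
    [[-0.35,0,0.1,-2,0],[-0.35,0,0.1,-4,0],[-0.35,0,0.1,-5.4,0],[-0.35,0,0.1,-5.4,0],[-0.35,0,0.1,-5.4,0],[-0.35,0,0.1,-5.4,0]]
  ]
}}

```text
t: 2.52
tool_pos: [493.0, -298.4, 78.7]
eef_rot: [0.001, 0.989, -0.146, 0.001]
ft_force: [0.5, 0.6, 1.7]
opening: 27.5
```

```bash
python3 - <<'E'
from h import *
im=load('w2');print(atz(im,377,285,110))
s=state();print(s['t'],s['tool_pos'],s['opening'],s['ft_force'])
im=snap('wrist','w3'); snap('scene','s3')
crop('w3',180,60,580,400,2,'c7'); crop('s3',140,170,320,330,4,'c8')
E
```

```text
[ 519.46365349 -304.96114791  110.        ]
2.5167 [ 493.00605824 -298.40330108   78.749867  ] 27.541435067666317 [0.5287888  0.64579536 1.69623096]
```

View pics/c7.png

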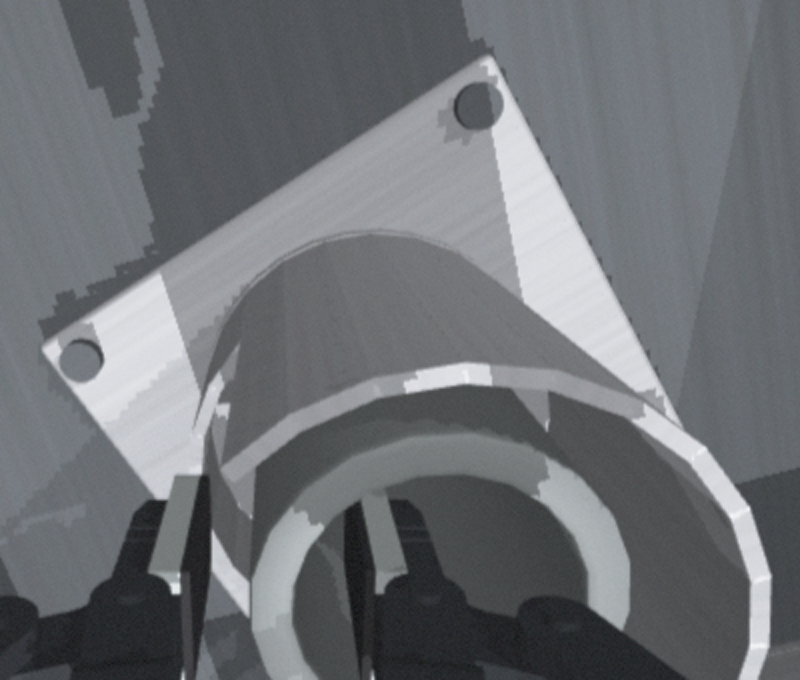

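View pics/c8.png

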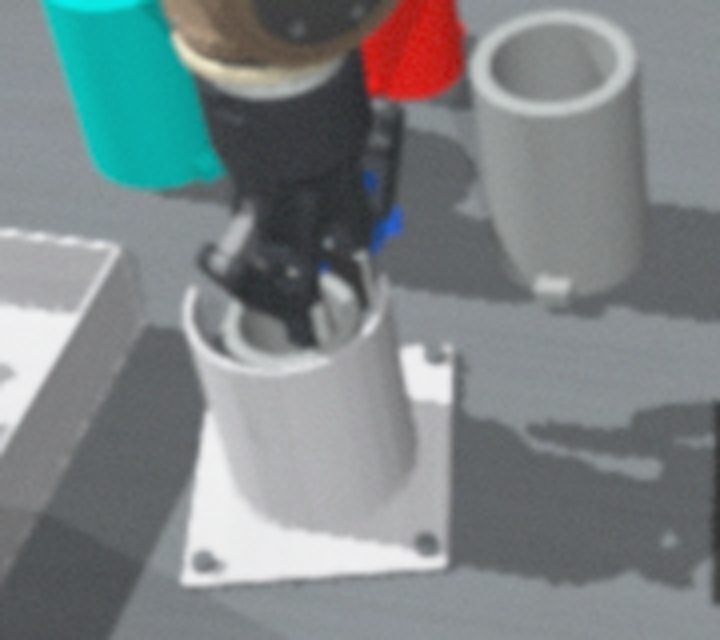

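Emit:
{"op": "send_rows", "data": {
  "rows": [
    [[-1,0,0,0,0],[-1,0,0,0,0],[-1,0,0,0,0],[-1,0,0,0,0],[-1,0,0,0,0],[-1,0,0,0,0]]
  ]
}}

```text
t: 3.12
tool_pos: [492.8, -298.3, 78.2]
eef_rot: [0.0, 0.989, -0.146, 0.001]
ft_force: [0.1, 0.0, 6.3]
opening: 10.0
```

```bash
python3 - <<'E'
from h import *
s=state();p=s['tool_pos'];print(s['t'],p,s['opening'],s['ft_force'])
# arc deltas: pivot axis at (519.8,-307), cmd base approx measured; 62 deg in 1 row = 4deg
c=np.array([519.8,-306.7]); v=p[:2]-c; print(np.linalg.norm(v),np.degrees(np.arctan2(v[1],v[0])))
for k in range(5,70,5):
    a=np.radians(k); w=np.array([[np.cos(a),-np.sin(a)],[np.sin(a),np.cos(a)]])@v
    print(k,((w-v)/10).round(2))
E
```

```text
3.1167 [ 492.82271831 -298.31152505   78.22122181] 9.983071518146987 [0.07481964 0.03730773 6.25447728]
28.251375885010734 162.727132941595
5 [-0.06 -0.24]
10 [-0.1  -0.48]
15 [-0.13 -0.73]
20 [-0.12 -0.97]
25 [-0.1  -1.22]
30 [-0.06 -1.46]
35 [ 0.01 -1.7 ]
40 [ 0.09 -1.93]
45 [ 0.2  -2.15]
50 [ 0.32 -2.37]
55 [ 0.46 -2.57]
60 [ 0.62 -2.76]
65 [ 0.8  -2.93]
```

Emit:
{"op": "send_rows", "data": {
  "rows": [
    [[-1,-0.03,-0.12,0,2.5],[-1,-0.06,-0.24,0,5],[-1,-0.08,-0.36,0,7.5],[-1,-0.1,-0.48,0,10],[-1,-0.12,-0.6,0,12.5],[-1,-0.13,-0.73,0,15],[-1,-0.13,-0.85,0,17.5],[-1,-0.12,-0.97,0,20],[-1,-0.11,-1.1,0,22.5],[-1,-0.1,-1.22,0,25],[-1,-0.08,-1.34,0,27.5],[-1,-0.06,-1.46,0,30]]
  ]
}}

```text
t: 4.12
tool_pos: [491.7, -312.5, 78.3]
eef_rot: [-0.0, 0.993, 0.116, 0.0]
ft_force: [-4.0, 2.2, 9.6]
opening: 9.8
```

```bash
python3 - <<'E'
from h import *
s=state();p=s['tool_pos'];print(s['t'],p,s['opening'],s['ft_force'],s['ft_torque'])
c=np.array([519.8,-306.7]); v=p[:2]-c; print(np.linalg.norm(v),np.degrees(np.arctan2(v[1],v[0])))
E
```

```text
4.1167 [ 491.65726684 -312.45209177   78.27247586] 9.78892696374369 [-4.03362324  2.2174974   9.63113585] [ 0.29919711  0.77418808 -0.21707712]
28.72455377037499 -168.44842152058567
```

Emit:
{"op": "send_rows", "data": {
  "rows": [
    [[-1,0.03,-0.12,0,2.5],[-1,0.07,-0.24,0,5],[-1,0.11,-0.36,0,7.5],[-1,0.15,-0.47,0,10],[-1,0.2,-0.58,0,12.5],[-1,0.26,-0.69,0,15],[-1,0.32,-0.8,0,17.5],[-1,0.38,-0.91,0,20],[-1,0.45,-1.01,0,22.5],[-1,0.52,-1.11,0,25],[-1,0.68,-1.3,0,30],[-1,0.83,-1.45,0,34]]
  ]
}}

```text
t: 5.12
tool_pos: [500.0, -327.5, 78.3]
eef_rot: [0.0, 0.916, 0.402, 0.0]
ft_force: [-4.5, -2.2, 8.8]
opening: 10.1
```

```bash
python3 - <<'E'
from h import *
im=snap('wrist','w4'); snap('scene','s4')
s=state();p=s['tool_pos'];print(s['t'],p,s['opening'],s['ft_force'],s['ft_torque'])
c=np.array([519.8,-306.7]); v=p[:2]-c; print(np.linalg.norm(v),np.degrees(np.arctan2(v[1],v[0])))
crop('s4',140,170,320,330,4,'c9')
E
```

```text
5.2167 [ 500.18628814 -327.67269386   78.30960867] 9.580454753394928 [-3.28583395 -1.00584033  7.67742149] [-0.39850624  0.64668996 -0.10828391]
28.715006191829676 -133.0822432503211
```

View pics/w4.png

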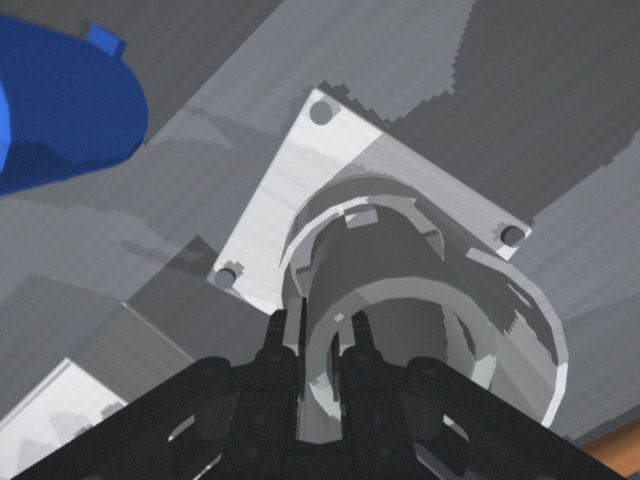

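View pics/c9.png

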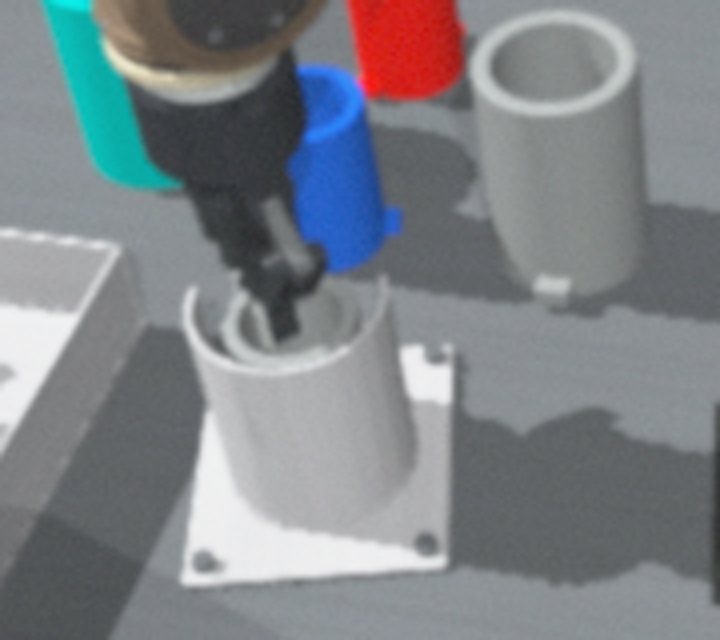

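The tub has turned about 64°. Its lug at (360,212) sits clear between the hooks at (305,268) and (430,238). I'll lift slowly.

Emit:
{"op": "send_rows", "data": {
  "rows": [
    [[-1,0,0,0.2,0],[-1,0,0,0.4,0],[-1,0,0,0.6,0],[-1,0,0,0.8,0],[-1,0,0,1.0,0],[-1,0,0,1.2,0],[-1,0,0,1.4,0],[-1,0,0,1.6,0],[-1,0,0,1.8,0],[-1,0,0,2.0,0]]
  ]
}}

```text
t: 6.05
tool_pos: [500.1, -327.1, 97.5]
eef_rot: [-0.0, 0.916, 0.401, 0.0]
ft_force: [1.1, 0.5, -6.5]
opening: 10.0
```

```bash
python3 - <<'E'
from h import *
s=state();p=s['tool_pos'];print(s['t'],p,s['opening'],s['ft_force'],s['ft_torque'])
E
```

```text
6.05 [ 500.13516055 -327.07411619   97.52347417] 10.013380910305042 [ 1.06169395  0.45170245 -6.47708314] [0.29635073 0.09881459 0.11932879]
```

Emit:
{"op": "send_rows", "data": {
  "rows": [
    [[-1,0,0,0.3,0],[-1,0,0,0.6,0],[-1,0,0,0.9,0],[-1,0,0,1.2,0],[-1,0,0,1.5,0],[-1,0,0,1.8,0],[-1,0,0,2.1,0],[-1,0,0,2.4,0],[-1,0,0,2.7,0],[-1,0,0,3.0,0],[-1,0,0,3.5,0],[-1,0,0,4.0,0]]
  ]
}}

```text
t: 7.05
tool_pos: [500.2, -327.2, 137.9]
eef_rot: [0.0, 0.916, 0.401, 0.0]
ft_force: [-0.6, -0.4, -2.1]
opening: 9.9
```

```bash
python3 - <<'E'
from h import *
s=state();p=s['tool_pos'];print(s['t'],p,s['opening'],s['ft_force'],s['ft_torque'])
snap('scene','s5');crop('s5',140,130,340,330,3,'c10')
E
```

```text
7.05 [ 500.19200583 -327.17391565  137.92647412] 9.915254589557161 [-0.5879995  -0.3795666  -2.13934391] [-0.05563037  0.09938521  0.01709934]
```

View pics/c10.png

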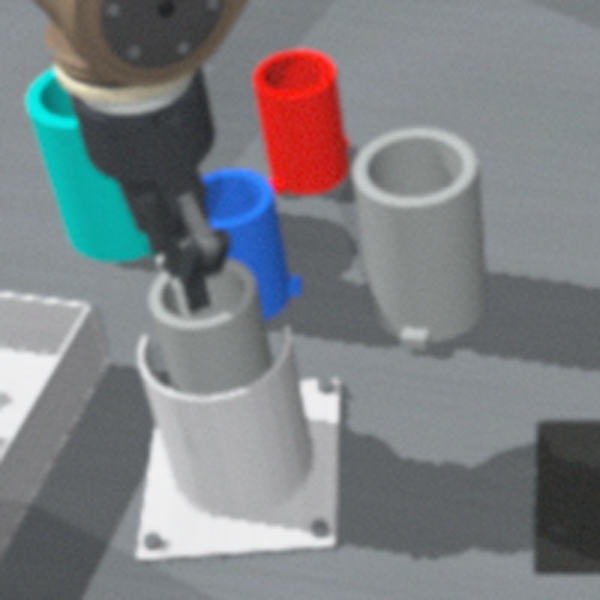

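Emit:
{"op": "send_rows", "data": {
  "rows": [
    [[-1,0,0,0.7,0],[-1,0,0,1.5,0],[-1,0,0,2.4,0],[-1,0,0,3.4,0],[-1,0,0,4.4,0],[-1,0,0,5.4,0],[-1,0,0,6.4,0],[-1,0,0,7.2,0],[-1,0,0,7.7,0],[-1,0,0,8,0],[-1,0,0,8,0]]
  ]
}}

```text
t: 8.02
tool_pos: [500.3, -327.2, 217.9]
eef_rot: [0.0, 0.916, 0.401, 0.0]
ft_force: [-0.3, -0.2, -1.6]
opening: 10.1
```

```bash
python3 - <<'E'
from h import *
s=state();p=s['tool_pos'];print(s['t'],p,s['opening'],s['ft_force'],s['joint_positions'])
im=load('w4'); q=atz(im,360,212,22); d=q[:2]-[519.8,-306.7]; print('lug',q,np.linalg.norm(d),np.degrees(np.arctan2(d[1],d[0])))
snap('scene','s6');crop('s6',140,130,340,330,3,'c11')
im=load('scene0')
for uv in [(319,271),(382,270),(385,319),(321,322)]: print(atz(im,*uv,4).round())
crop('scene0',480,270,570,380,6.6,'c12')
E
```

```text
8.0167 [ 500.25747148 -327.15183408  217.89996268] 10.08277258046772 [-0.34442985 -0.20520608 -1.57482228] [-6.89665272e-01  4.65372034e-01  1.64457559e+00  8.71562077e-05
  1.03090532e+00 -1.51392333e+00]
lug [ 491.76609278 -291.605406     22.        ] 31.83938947320647 151.7001739843236
[ 448. -115.    4.]
[421.  15.   4.]
[546.  36.   4.]
[576. -84.   4.]
```

View pics/c11.png

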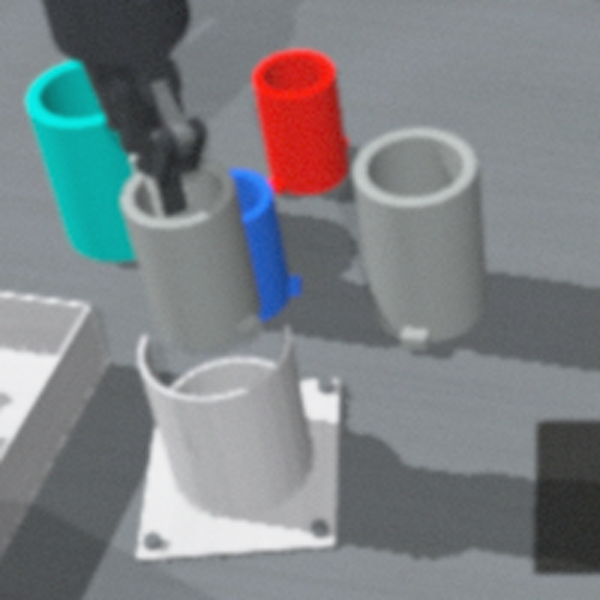

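View pics/c12.png

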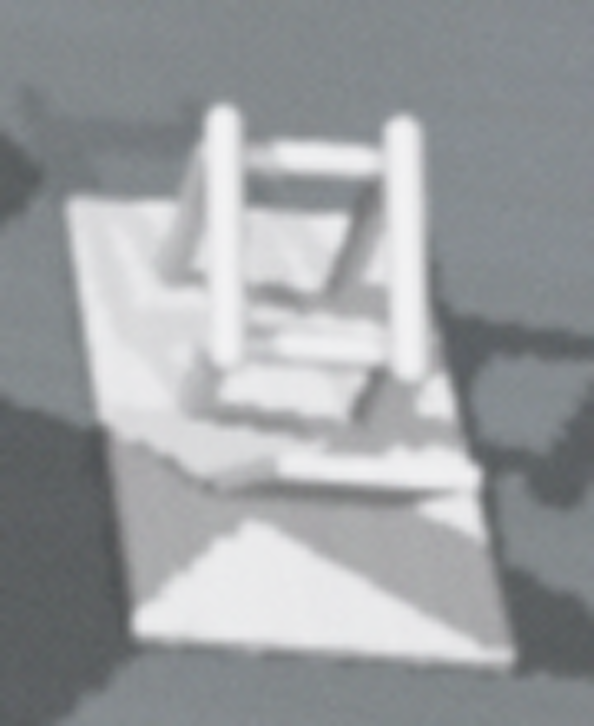

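```bash
python3 - <<'E'
from h import *
im=load('scene0')
f=lambda u,v,z: atz(im,480+u/6.6,270+v/6.6,z)
c=[f(68,203,4),f(133,637,4),f(513,660,4)]
for p in c: print('scene',p.round(1))
e=c[1]-c[0];g=c[2]-c[1]
print(np.linalg.norm(e),np.degrees(np.arctan2(e[1],e[0])),np.linalg.norm(g),np.degrees(np.arctan2(g[1],g[0]))-90,'centre',(c[0]+c[2])/2)
t=load('top0')
h=lambda u,v,z: atz(t,140+u/4,140+v/4,z)
c=[h(98,404,4),h(94,200,4),h(237,185,4),h(244,390,4)]
for p in c: print('top',p.round(1))
for i,j in [(0,1),(3,2),(1,2),(0,3)]:
  d=c[j]-c[i];print(np.linalg.norm(d),np.degrees(np.arctan2(d[1],d[0])))
print(np.mean(c,0))
E
```

```text
scene [463.  236.7   4. ]
scene [611.8 250.6   4. ]
scene [600.  350.1   4. ]
149.42076326250424 5.332256026505087 100.1823609664628 6.76527086686788 centre [531.48101553 293.37248394   4.        ]
top [451.2 335.    4. ]
top [597.7 347.4   4. ]
top [609.5 247.6   4. ]
top [462. 235.   4.]
146.93495147102902 4.8231381070960095
148.0408536009112 4.884204837961139
100.46699293895246 -83.20643235968437
100.59279261863527 -83.83901622346266
[530.12169607 291.25232014   4.        ]
```

Emit:
{"op": "send_rows", "data": {
  "rows": [
    [[-1,0,1,0,-3],[-1,-0.2,3,0,-8],[-1,-0.5,6,0,-14],[-1,-0.8,9,0,-20],[-1,-1.2,12,0,-26],[-1,-1.6,15,0,-32],[-1,-2,18,0,-38],[-1,-2.4,21,-1,-44],[-1,-2.7,24,-2,-50],[-1,-2.9,27,-3,-54],[-1,-3,29,-4,-56],[-1,-3,29.5,-5,-56]]
  ]
}}

```text
t: 9.07
tool_pos: [469.3, -29.4, 166.6]
eef_rot: [-0.0, 0.997, -0.077, -0.001]
ft_force: [0.9, -0.4, -2.1]
opening: 10.1
```

Emit:
{"op": "send_rows", "data": {
  "rows": [
    [[-1,0,0,-1.5,0],[-1,0,0,-3.5,0],[-1,0,0,-5.5,0],[-1,0,0,-7,0],[-1,0,0,-8,0],[-1,0,0,-8.5,0],[-1,0,0,-8.7,0],[-1,0,0,-8.7,0]]
  ]
}}

```text
t: 9.73
tool_pos: [470.1, -32.1, 80.1]
eef_rot: [-0.0, 0.997, -0.076, -0.0]
ft_force: [-0.5, 0.1, -1.8]
opening: 9.8
```

```bash
python3 - <<'E'
from h import *
s=state();p=s['tool_pos'];print(s['t'],p,s['eef_rot'],s['opening'],s['ft_force'],s['joint_positions'])
snap('scene','s7');crop('s7',260,170,460,330,4,'c13')
E
```

```text
9.7333 [470.11086599 -32.05771779  80.10830958] [-3.88609000e-05  9.97069659e-01 -7.64984939e-02 -2.72214669e-04] 9.808655975320804 [-0.53757452  0.06619982 -1.7829054 ] [-2.08404296e-01  5.13083226e-01  2.07692372e+00  1.04525893e-05
  5.52135633e-01 -5.52665850e-02]
```

View pics/c13.png

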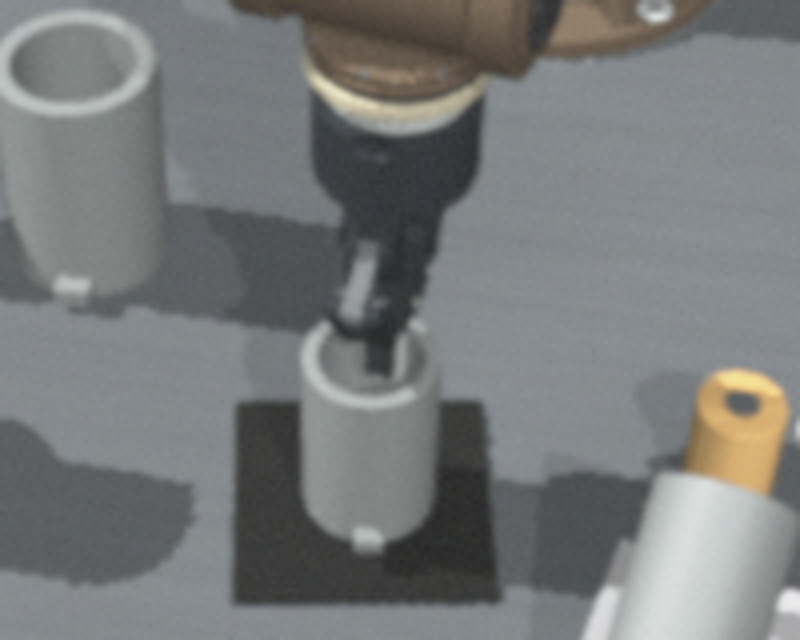

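```bash
python3 - <<'E'
from h import *
im=load('s7'); s=state()
yaw=np.degrees(2*np.arctan2(-.0765,.9971)); a=np.radians(yaw-180.4)
ax=s['tool_pos'][:2]-28.7*np.array([np.cos(a),np.sin(a)]); print('yaw',yaw,'axis',ax)
# check rim ellipse centre, z=112
for n,(u,v),z in [('rimL',(301,360),111.8),('rimR',(440,358),111.8),('lug',(367,541),20),('botL',(301,497),12),('botR',(436,497),12)]:
    q=atz(im,260+u/4,170+v/4,z);d=q[:2]-ax;print(n,q.round(1),np.linalg.norm(d),np.degrees(np.arctan2(d[1],d[0])))
E
```

```text
yaw -8.774560597287508 axis [498.63994882 -36.67390852]
rimL [508.5 -68.3 111.8] 33.147868074520744 -72.72713016601654
rimR [495.4  -4.5 111.8] 32.32101859785537 95.75295490520472
lug [537.2 -30.6  20. ] 39.01610725367348 8.907165228083315
botL [509.8 -68.5  12. ] 33.73378725524091 -70.7679757127729
botR [497.3  -2.   12. ] 34.66444533873151 92.16449925315167
```

```bash
python3 - <<'E'
import numpy as np
a0=np.radians(170.8)
for k in range(0,90,1):
    if k in (7,14,21,28,35,42,49,56,63,70,77,82,87):
        a=a0+np.radians(k); print(k,(2.87*np.array([np.cos(a)-np.cos(a0),np.sin(a)-np.sin(a0)])).round(2))
E
```

```text
7 [-0.03 -0.35]
14 [-0.03 -0.7 ]
21 [ 0.02 -1.05]
28 [ 0.12 -1.38]
35 [ 0.25 -1.71]
42 [ 0.42 -2.01]
49 [ 0.63 -2.3 ]
56 [ 0.87 -2.55]
63 [ 1.14 -2.77]
70 [ 1.43 -2.96]
77 [ 1.75 -3.12]
82 [ 1.98 -3.2 ]
87 [ 2.23 -3.26]
```

Emit:
{"op": "send_rows", "data": {
  "rows": [
    [[-1,-0.03,-0.35,0,7],[-1,-0.03,-0.7,0,14],[-1,0.02,-1.05,0,21],[-1,0.12,-1.38,0,28],[-1,0.25,-1.71,0,35],[-1,0.42,-2.01,0,42],[-1,0.63,-2.3,0,49],[-1,0.87,-2.55,0,56],[-1,1.14,-2.77,0,63],[-1,1.43,-2.96,0,70],[-1,1.75,-3.12,0,77],[-1,1.98,-3.2,0,82]]
  ]
}}

```text
t: 10.78
tool_pos: [490.6, -64.4, 81.2]
eef_rot: [0.001, 0.801, 0.599, 0.001]
ft_force: [-0.6, 0.1, -1.3]
opening: 9.5
```

Emit:
{"op": "send_rows", "data": {
  "rows": [
    [[-1,0.25,-0.06,0,5],[-1,0.25,-0.06,-0.2,5],[-1,0.25,-0.06,-0.4,5],[-1,0.25,-0.06,-0.5,5],[-1,0.25,-0.06,-0.6,5],[-1,0.25,-0.06,-0.65,5],[-1,0.25,-0.06,-0.7,5],[-1,0.25,-0.06,-0.7,5]]
  ]
}}

```text
t: 11.45
tool_pos: [492.4, -64.7, 73.2]
eef_rot: [-0.0, 0.776, 0.631, -0.0]
ft_force: [-0.8, 0.7, -2.0]
opening: 10.2
```

```bash
python3 - <<'E'
from h import *
s=state();p=s['tool_pos'];print(s['t'],p,s['eef_rot'],s['opening'],s['ft_force'])
snap('scene','s8');crop('s8',260,170,460,330,4,'c14')
E
```

```text
11.45 [492.39524019 -64.65439611  73.23509871] [-1.02311701e-04  7.76068949e-01  6.30648060e-01 -1.91121194e-05] 10.154586852142357 [-0.75164692  0.69167539 -1.9869354 ]
```

View pics/c14.png

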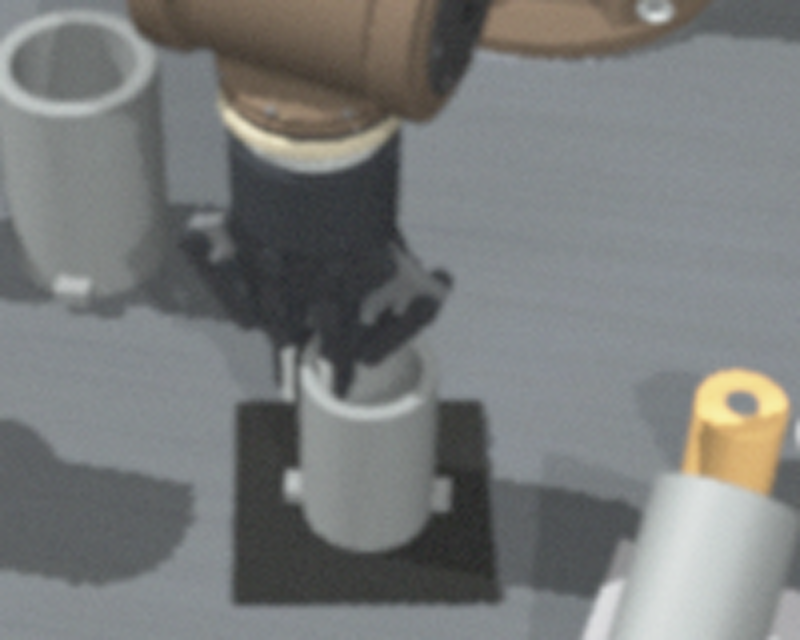

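Emit:
{"op": "send_rows", "data": {
  "rows": [
    [[-1,0,0,-0.05,0],[-1,0,0,-0.1,0],[-1,0,0,-0.15,0],[-1,0,0,-0.2,0],[-1,0,0,-0.2,0],[-1,0,0,-0.2,0]]
  ]
}}

```text
t: 12.0
tool_pos: [492.6, -64.7, 72.2]
eef_rot: [0.0, 0.776, 0.631, 0.0]
ft_force: [-4.3, -0.9, 11.6]
opening: 9.9
```

Emit:
{"op": "send_rows", "data": {
  "rows": [
    [[-0.5,0,0,0,0],[-0.4,0,0,0,0],[-0.4,0,0,0,0],[-0.4,0,0,0,0],[-0.4,0,0,0.5,0],[-0.4,0,0,2,0],[-0.4,0,0,5,0],[-0.4,0,0,8,0],[-0.4,0,0,10,0],[-0.4,0,0,10,0],[-0.4,0,0,10,0],[-0.4,0,0,10,0]]
  ]
}}

```text
t: 13.0
tool_pos: [492.1, -64.6, 170.9]
eef_rot: [-0.0, 0.776, 0.631, -0.0]
ft_force: [-1.1, -0.0, -1.1]
opening: 25.3
```

```bash
python3 - <<'E'
from h import *
s=state();p=s['tool_pos'];print(s['t'],p,s['eef_rot'],s['opening'],s['ft_force'])
im=snap('scene','s9');crop('s9',260,170,460,330,4,'c15'); im=snap('wrist','w9');print(proj(im,[498,-37,104]))
E
```

```text
13.0 [492.12741119 -64.57268541 170.92026822] [-2.59210228e-04  7.75920733e-01  6.30830353e-01 -1.22766067e-04] 25.329054620389606 [-1.05260206 -0.02269827 -1.12238284]
[369.18234541 260.30677131]
```

View pics/c15.png

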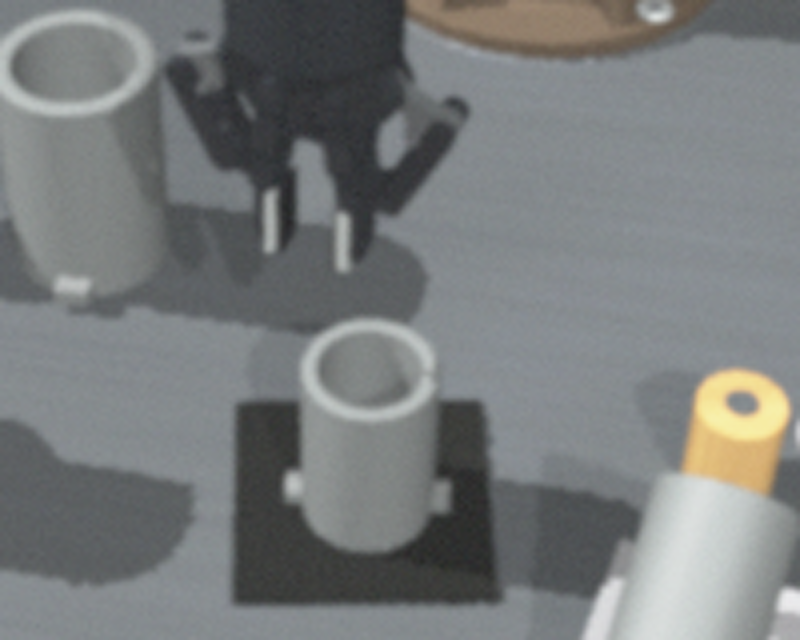

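View pics/w9.png

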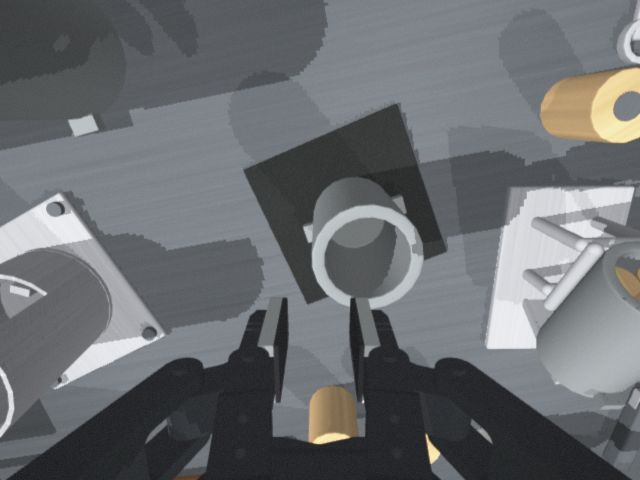

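Emit:
{"op": "send_rows", "data": {
  "rows": [
    [[1,0,2,4,4],[1,0,6,7,8],[1,0.5,10,9,12],[1,1,14,9,17.5],[1,1.5,18,9,17.5],[1,2,22,9,17.5],[1,2.5,26,9,17.5],[1,2.8,30,9,17.5],[1,2.8,33,9,17.5],[1,2.8,35.5,9,17.5],[1,2.8,35.5,9,17.5],[1,2.8,35.5,9,17.5]]
  ]
}}

```text
t: 14.1
tool_pos: [519.9, 291.3, 259.8]
eef_rot: [-0.001, 0.67, 0.742, -0.001]
ft_force: [-0.5, -0.3, -1.0]
opening: 85.6
```

```bash
python3 - <<'E'
from h import *
s=state();p=s['tool_pos'];print(s['t'],p,s['eef_rot'],s['opening'],s['ft_force'],s['joint_positions'])
im=snap('wrist','w10');snap('scene','s10');snap('top','t10')
E
```

```text
14.1 [519.92513267 291.32091893 259.77957405] [-5.22202507e-04  6.70035591e-01  7.42327930e-01 -1.13060991e-03] 85.55983597296095 [-0.47550746 -0.33969975 -0.97160273] [ 3.99929845e-01  4.23382797e-01  1.59493696e+00 -1.08239615e-05
  1.12576364e+00 -1.27314328e+00]
```

View pics/w10.png

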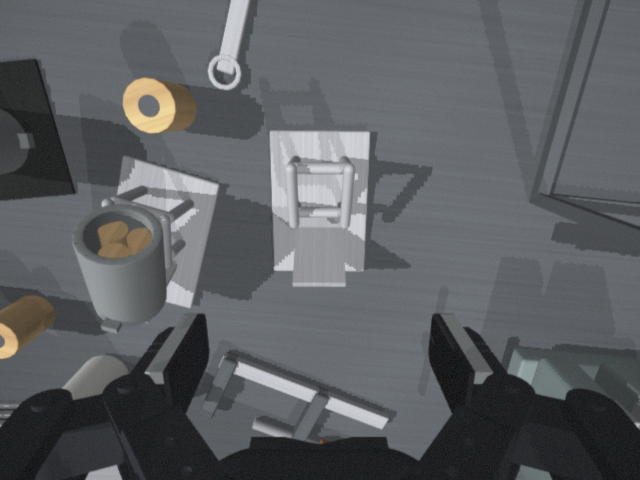

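```bash
python3 - <<'E'
from h import *
crop('w10',240,110,400,310,3.9,'c16');crop('w10',60,140,230,350,2.8,'c17')
E
```

```text
(no output)
```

View pics/c16.png

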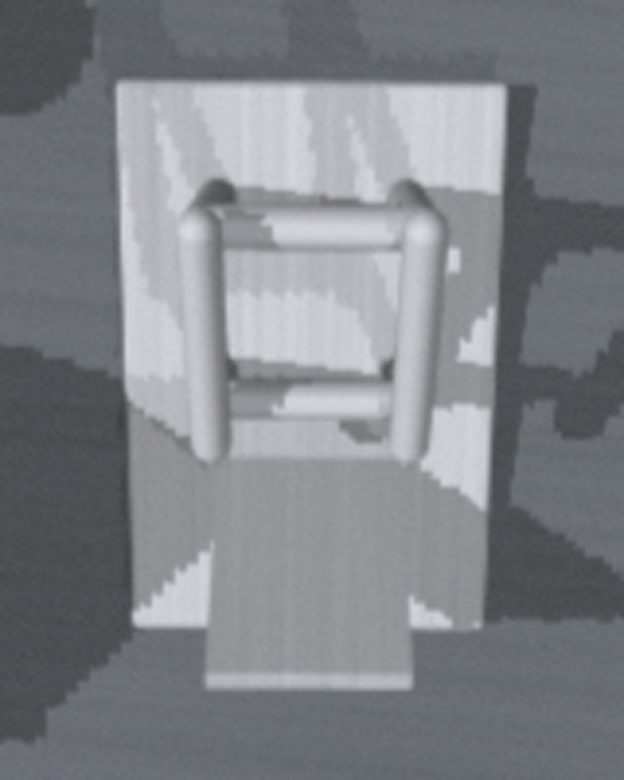

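View pics/c17.png

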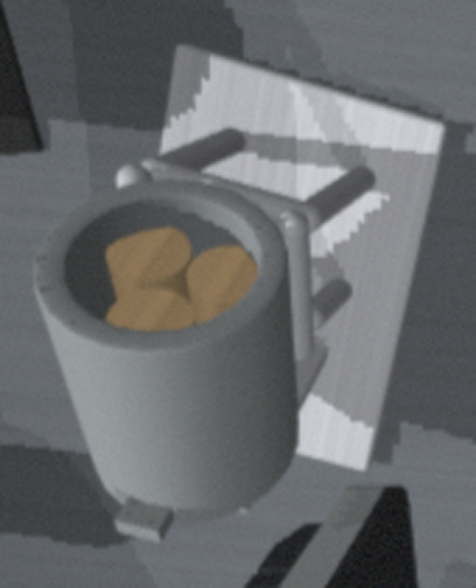

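```bash
cat > cr.py <<'E'
from h import *
im=load('w10'); f=lambda u,v,z: atz(im,240+u/3.9,110+v/3.9,z)
for zt in (4,6):
    c=np.array([f(*p,zt) for p in [(116,82),(505,82),(483,628),(133,628)]])
    print(zt,[np.linalg.norm(c[i]-c[(i+1)%4]).round(1) for i in range(4)],c.mean(0).round(1),[np.degrees(np.arctan2(*(c[j]-c[i])[[1,0]])).round(1) for i,j in [(0,3),(1,2)]])
# fit cradle pose + mx,d,r by least squares on scene0, top0, w10 pixels
from scipy.optimize import least_squares
sc=load('scene0'); tp=load('top0')
obs=[]
def add(im,pts,ox,oy,s): 
    for k,(u,v) in pts.items(): obs.append((im,k,ox+u/s,oy+v/s))
# plate corners: (x,y) signs in the cradle frame; rods: T/B end, +-y
add(im,{('p',-1,1):(505,82),('p',-1,-1):(116,82),('p',1,1):(483,628),('p',1,-1):(133,628),('r',95,-1):(199,225),('r',95,1):(425,230),('r',30,-1):(211,452),('r',30,1):(408,452)},240,110,3.9)
add(sc,{('p',-1,-1):(68,203),('p',1,-1):(133,637),('p',1,1):(513,660),('r',95,-1):(224,112),('r',95,1):(403,123),('r',30,-1):(226,358),('r',30,1):(408,372)},480,270,6.6)
add(tp,{('p',-1,1):(98,404),('p',1,1):(94,200),('p',1,-1):(237,185),('p',-1,-1):(244,390)},140,140,4)
A=np.array([-.866,0,.5]);N=np.array([-.5,0,-.866])
def pt(x,k):
    cx,cy,yaw,mx,d=x[:5]
    q=np.array([75*k[1],50*k[2],5.]) if k[0]=='p' else np.array([mx,0,80.])+(k[1]-50)*A+d*N+[0,24.5*k[2],0]
    c,s=np.cos(yaw),np.sin(yaw); return np.array([cx+c*q[0]-s*q[1],cy+s*q[0]+c*q[1],q[2]])
res=lambda x:np.concatenate([proj(i,pt(x,k)+np.r_[x[5:7],0]*(i is sc)+np.r_[x[7:9],0]*(i is tp))-[u,v] for i,k,u,v in obs]+[x[5:]*.3,[ (x[4]-28)/2]])
r=least_squares(res,[531,292,.1,0,28,0,0,0,0],loss='soft_l1')
print(r.x.round(3),np.degrees(r.x[2])); 
for (o,e) in zip(obs,res(r.x)[:2*len(obs)].reshape(-1,2)): print(o[1],e.round(1))
x=r.x;c,s=np.cos(x[2]),np.sin(x[2])
M=np.array([x[0]+c*x[3],x[1]+s*x[3],80]);print('mid',M,'mouth',M+50*np.array([A[0]*c,A[0]*s,.5]))
E
python3 cr.py
```

```text
4 [np.float64(99.0), np.float64(150.3), np.float64(100.0), np.float64(150.3)] [530.8 292.1   4. ] [np.float64(5.4), np.float64(5.8)]
6 [np.float64(98.5), np.float64(149.5), np.float64(99.5), np.float64(149.6)] [530.3 292.    6. ] [np.float64(5.4), np.float64(5.8)]
[ 5.30577e+02  2.92143e+02  9.80000e-02  5.54900e+00  2.75440e+01
  1.59000e+00  5.33000e-01 -4.80000e-01 -9.14000e-01] 5.598616855552878
('p', -1, 1) [0.7 0.2]
('p', -1, -1) [-0.5 -0.2]
('p', 1, 1) [0.2 0.2]
('p', 1, -1) [-0.  -0.1]
('r', 95, -1) [-0.7  1.8]
('r', 95, 1) [0.3 0.8]
('r', 30, -1) [-0.3 -1.9]
('r', 30, 1) [ 0.4 -1.7]
('p', -1, -1) [-0.5 -0.6]
('p', 1, -1) [-0.1 -0.4]
('p', 1, 1) [0.1 0.6]
('r', 95, -1) [-0.1  1. ]
('r', 95, 1) [-0.   1.1]
('r', 30, -1) [ 0.1 -0.9]
('r', 30, 1) [ 0.3 -1.1]
('p', -1, 1) [0.4 0.2]
('p', 1, 1) [-0.4 -0.9]
('p', 1, -1) [-0.5 -0.1]
('p', -1, -1) [0.2 0.5]
mid [536.09937429 292.68455324  80.        ] mouth [493.00592588 288.46025397 105.        ]
```

```bash
python3 - <<'E'
from h import *
im=load('w9'); crop('w9',290,160,450,320,5,'c18')
P=[atz(im,*p,104) for p in [(312.5,257),(422.5,257),(368,204.5),(368,310)]]
print([p.round(1) for p in P],(P[0]+P[1])/2,(P[2]+P[3])/2)
E
cat >> cr.py <<'E'
B=lambda e:np.array([x[3],0,80])-50*A-e*N
for e in range(-30,45,5):
    q=B(e);w=np.array([x[0]+c*q[0]-s*q[1],x[1]+s*q[0]+c*q[1],q[2]]);u=proj(im,w);print(e,((u-[240,110])*3.9).round())
E
python3 cr.py|tail -15
```

```text
[array([489.3, -68.7, 104. ]), array([502.3,  -6.5, 104. ]), array([465.3, -32.2, 104. ]), array([529.6, -43. , 104. ])] [495.78318463 -37.61153936 104.        ] [497.46724547 -37.60399329 104.        ]
-30 [309. 518.]
-25 [309. 533.]
-20 [309. 548.]
-15 [309. 563.]
-10 [309. 578.]
-5 [309. 593.]
0 [309. 609.]
5 [309. 625.]
10 [309. 642.]
15 [309. 658.]
20 [309. 675.]
25 [309. 692.]
30 [309. 710.]
35 [309. 728.]
40 [309. 746.]
```

View pics/c18.png

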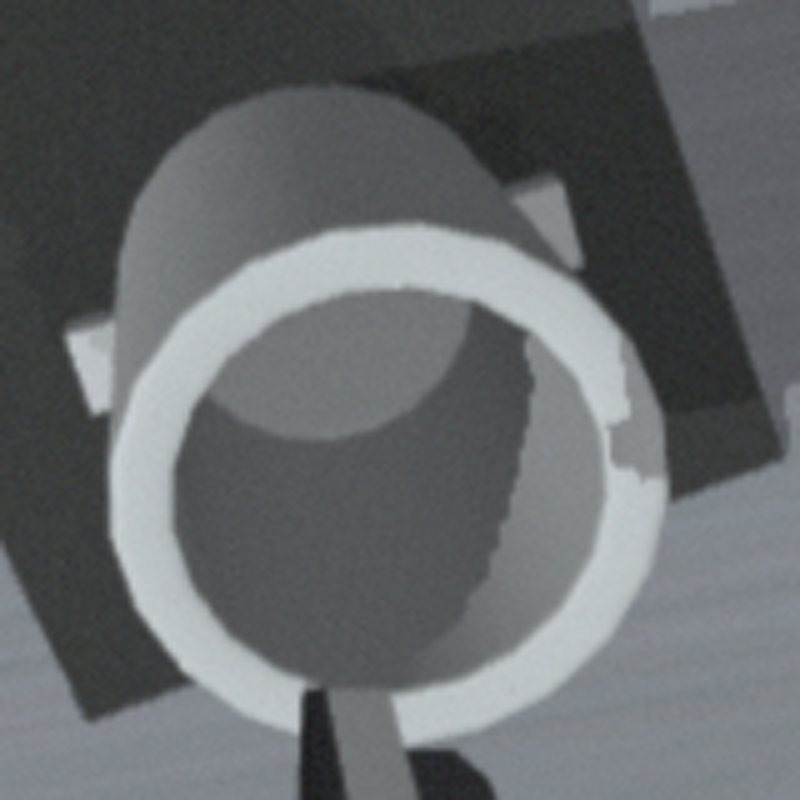

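Emit:
{"op": "send_rows", "data": {
  "rows": [
    [[1,0,-2,0,0],[1,-0.2,-5,0,0],[1,-0.5,-9,0,0],[1,-0.8,-13,0,0],[1,-1.1,-17,0,0],[1,-1.4,-21,-1,0],[1,-1.7,-25,-3,0],[1,-2,-29,-5,0],[1,-2.24,-31.5,-7,0],[1,-2.24,-32.85,-9,0],[1,-2.24,-32.85,-10,0],[1,-2.24,-32.85,-10,0]]
  ]
}}

```text
t: 15.25
tool_pos: [497.0, -39.3, 159.7]
eef_rot: [-0.001, 0.672, 0.74, -0.001]
ft_force: [-0.8, 0.7, 0.0]
opening: 85.5
```

```bash
python3 - <<'E'
from h import *
s=state();p=s['tool_pos'];print(s['t'],p,s['eef_rot'],s['opening'],s['ft_force'])
im=snap('wrist','w11'); print(proj(im,[497.5,-37.2,104]))
E
```

```text
15.25 [496.96227673 -39.30876701 159.6997189 ] [-0.00149551  0.67215274  0.7404106  -0.00077671] 85.51916562429078 [-0.83297335  0.70117833  0.01122103]
[323.93399404 269.05670752]
```

View pics/w11.png

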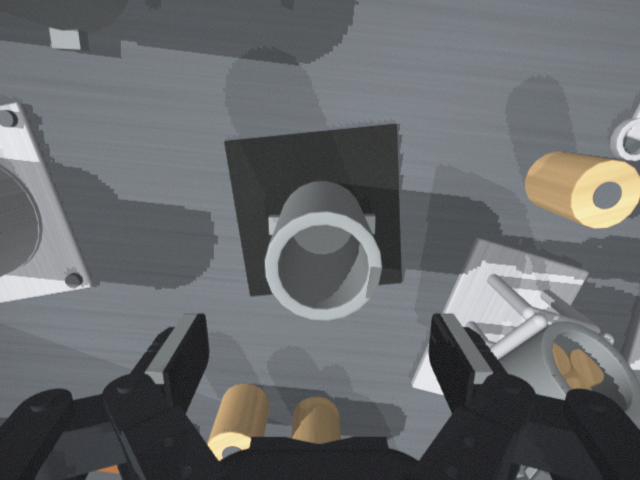

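Emit:
{"op": "send_rows", "data": {
  "rows": [
    [[1,-0.1,0,-2,0],[1,-0.1,0,-5,0],[1,-0.1,0,-8,0],[1,-0.1,0,-10,0],[1,-0.1,0,-10.5,0],[1,-0.1,0,-10.5,0],[-0.2,-0.1,0,-10.5,0],[-0.2,-0.1,0,-10.5,0],[-0.2,-0.1,0,-10.5,0],[-0.2,-0.1,0,-10.5,0],[-0.2,-0.1,0,-10.5,0],[-0.2,-0.1,0,-10.5,0]]
  ]
}}

```text
t: 16.3
tool_pos: [497.9, -38.0, 58.1]
eef_rot: [0.001, 0.671, 0.742, 0.001]
ft_force: [-0.1, 2.6, 5.9]
opening: 63.4
```

```bash
python3 - <<'E'
from h import *
s=state();p=s['tool_pos'];print(s['t'],p,s['eef_rot'],s['opening'],s['ft_force'])
im=snap('scene','s12');crop('s12',260,170,460,330,4,'c19')
im=snap('wrist','w12')
E
```

```text
16.3 [497.92620377 -37.99575589  58.12031502] [0.00122598 0.67088922 0.74155602 0.00090147] 63.4319896257219 [-0.13753712  2.64960548  5.85799154]
```

View pics/c19.png

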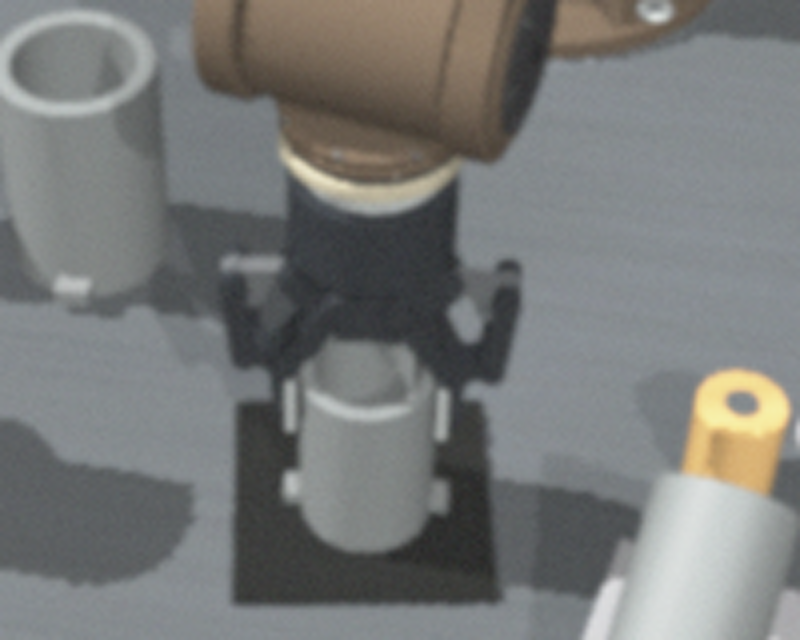

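View pics/w12.png

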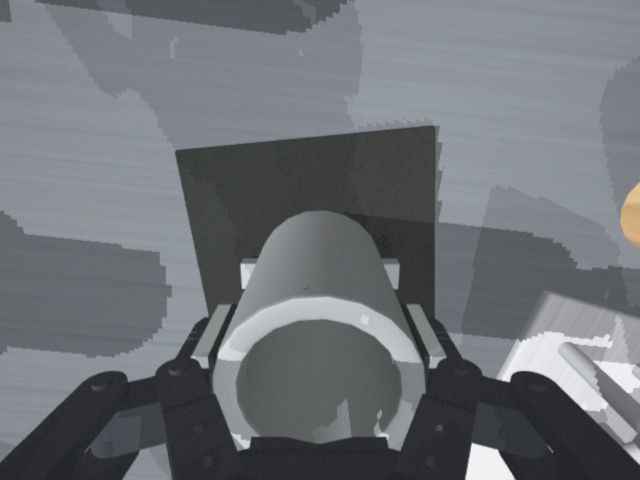

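```bash
python3 - <<'E'
from h import *
im=load('s12')
def atx(u,v,x):
    p,d=ray(im,260+u/4,170+v/4); return p+d*(x-p[0])/d[0]
for n,uv in [('tipR',(442,440)),('tipRtop',(442,388)),('tipL',(291,430)),('topL',(291,382)),('rimfront',(367,418))]:
    for x in (498,506,530): print(n,x,atx(*uv,x).round(1))
E
```

```text
tipR 498 [498.   -0.8  56.7]
tipR 506 [ 5.06e+02 -1.00e-01  6.61e+01]
tipR 530 [530.   2.  94.]
tipRtop 498 [498.   -2.5  94.1]
tipRtop 506 [506.   -1.7 103. ]
tipRtop 530 [5.300e+02 4.000e-01 1.296e+02]
tipL 498 [498.  -75.6  48.4]
tipL 506 [506.  -74.   57.8]
tipL 530 [530.  -69.2  86.1]
topL 498 [498.  -75.3  83.7]
topL 506 [506.  -73.7  92.7]
topL 530 [530.  -68.9 119.7]
rimfront 498 [498.  -37.9  65.2]
rimfront 506 [506.  -36.7  74.4]
rimfront 530 [530.  -33.3 102.1]
```

Emit:
{"op": "send_rows", "data": {
  "rows": [
    [[-0.4,0,0,0.5,0],[-0.4,0,0,1.2,0],[-0.4,0,0,2,0],[-0.4,1,0,2,0],[-0.4,2.5,0,2,0],[-0.4,3.5,0,2,0],[-0.4,4,0,2,0],[-0.4,4,0,1.6,0],[-0.4,4,0,1.2,0],[-0.4,4,0,0.9,0],[-0.4,4,0,0.7,0],[-0.4,4,0,0.6,0]]
  ]
}}

```text
t: 17.4
tool_pos: [536.5, -38.1, 61.8]
eef_rot: [-0.001, 0.671, 0.742, -0.0]
ft_force: [0.2, -0.3, -2.2]
opening: 63.6
```

Emit:
{"op": "send_rows", "data": {
  "rows": [
    [[-0.4,0,0,-0.25,0],[-0.4,0,0,-0.5,0],[-0.4,0,0,-0.55,0],[-0.4,-0.35,-0.03,-0.42,0],[-0.4,-0.7,-0.07,-0.3,0],[-0.4,-1.05,-0.1,-0.2,0],[-0.4,-1.42,-0.14,-0.1,0],[-0.4,-1.8,-0.18,-0.03,0],[-0.4,-2.15,-0.21,0.03,0],[-0.4,-2.5,-0.25,0.07,0],[-0.4,-2.9,-0.28,0.1,0],[-0.4,-2.9,-0.28,0.1,0]]
  ]
}}

```text
t: 18.4
tool_pos: [507.2, -41.0, 63.3]
eef_rot: [-0.0, 0.671, 0.742, -0.0]
ft_force: [-1.1, 0.4, -2.4]
opening: 63.8
```

```bash
python3 - <<'E'
from h import *
s=state();p=s['tool_pos'];print(s['t'],p,s['eef_rot'],s['opening'],s['ft_force'],s['ft_torque'])
im=snap('scene','s13');crop('s13',260,170,460,330,4,'c20')
E
```

```text
18.4 [507.23937674 -40.9664769   63.31554431] [-3.42394238e-04  6.70943443e-01  7.41508433e-01 -1.50454342e-04] 63.83682310257889 [-1.09006922  0.40958872 -2.42355373] [ 0.03498016  0.04338577 -0.02944198]
```

View pics/c20.png

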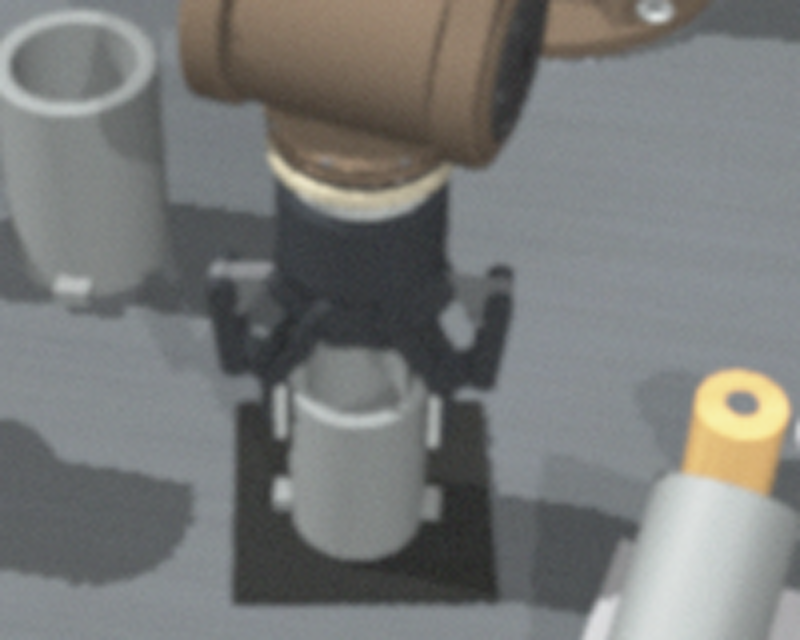

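Emit:
{"op": "send_rows", "data": {
  "rows": [
    [[-0.4,0,0,2,0],[-0.4,0,0,6,0],[-0.4,0,1,10,0],[-0.4,0.3,4,13,0],[-0.4,0.7,7.5,15,0],[-0.4,1.1,11,16,0],[-0.4,1.5,14.5,16,0],[-0.4,1.9,18,16,0],[-0.4,2.3,21.5,16,0],[-0.4,2.7,25,16,0],[-0.4,3,28.5,16,0],[-0.4,3.2,31.5,16,0]]
  ]
}}

```text
t: 19.45
tool_pos: [540.0, 276.4, 223.2]
eef_rot: [-0.0, 0.671, 0.742, 0.0]
ft_force: [0.7, -1.1, -2.0]
opening: 63.5
```

Emit:
{"op": "send_rows", "data": {
  "rows": [
    [[-0.4,0,1.4,-1,0],[-0.4,0,1.9,-3,0],[-0.4,0,1.9,-5,0],[-0.4,0,1.9,-7,0],[-0.4,0,1.9,-8,0],[-0.4,0,1.9,-8,0],[-0.4,0,1.9,-8,0]]
  ]
}}

```text
t: 20.03
tool_pos: [540.2, 292.8, 143.3]
eef_rot: [-0.0, 0.671, 0.741, -0.0]
ft_force: [0.2, 0.5, -1.8]
opening: 63.7
```

```bash
python3 - <<'E'
from h import *
s=state();p=s['tool_pos'];print(s['t'],p,s['eef_rot'],s['opening'],s['ft_force'],s['ft_torque'])
im=snap('scene','s14');crop('s14',420,160,620,360,3,'c21');
im=snap('wrist','w14')
E
```

```text
20.0333 [540.19832629 292.7575363  143.28639288] [-1.72710094e-04  6.71040686e-01  7.41420453e-01 -2.83184573e-04] 63.7130187986195 [ 0.21459208  0.52946819 -1.82813169] [ 3.00075891e-02 -8.94009376e-05  6.17697439e-03]
```

View pics/c21.png

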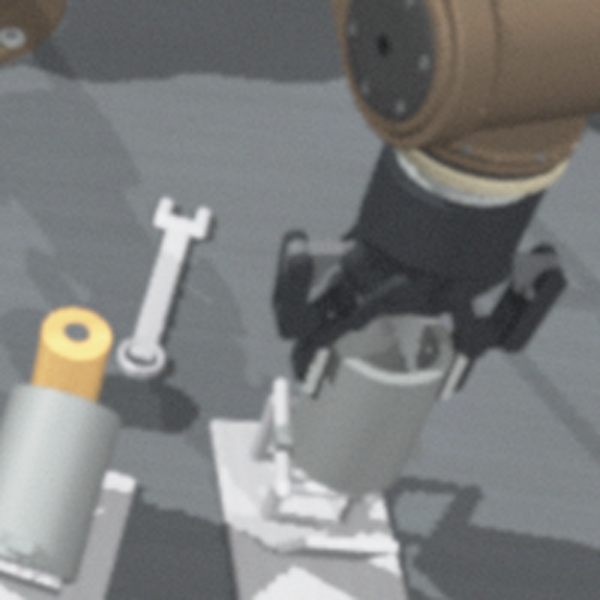

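View pics/w14.png

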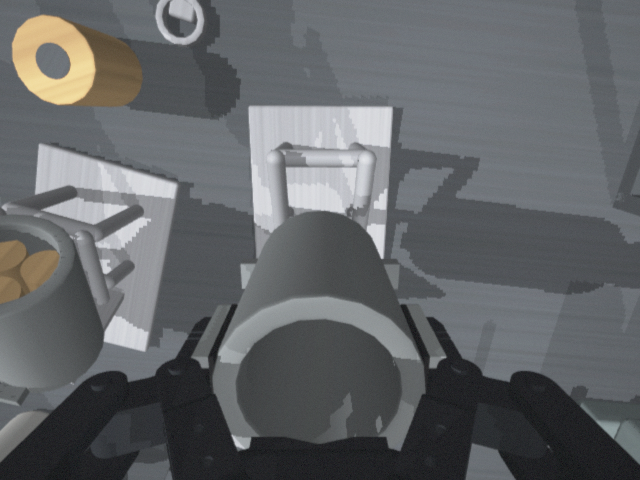

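Emit:
{"op": "send_rows", "data": {
  "rows": [
    [[-0.4,0,0,-0.7,0],[-0.4,0,0,-1.4,0],[-0.4,0,0,-1.9,0],[-0.4,0,0,-2.2,0],[-0.4,0,0,-2.4,0],[-0.4,0,0,-2.5,0],[-0.4,0,0,-2.6,0],[-0.4,0,0,-2.7,0],[-0.4,0,0,-2.8,0]]
  ]
}}

```text
t: 20.88
tool_pos: [540.6, 293.3, 116.1]
eef_rot: [0.0, 0.671, 0.742, 0.001]
ft_force: [0.6, 0.6, 9.7]
opening: 63.7
```

Emit:
{"op": "send_rows", "data": {
  "rows": [
    [[-0.4,-0.15,-0.01,-0.2,0],[-0.4,-0.5,-0.05,-0.2,0],[-0.4,-0.85,-0.08,-0.1,0],[-0.4,-1.2,-0.12,-0.05,0],[-0.4,-1.56,-0.15,0,0],[-0.4,-1.56,-0.15,0,0]]
  ]
}}

```text
t: 21.38
tool_pos: [527.4, 292.5, 117.9]
eef_rot: [0.002, 0.671, 0.742, 0.004]
ft_force: [7.6, 1.5, 9.7]
opening: 63.9
```

```bash
python3 - <<'E'
from h import *
s=state();p=s['tool_pos'];print(s['t'],p,s['eef_rot'],s['opening'],s['ft_force'],s['ft_torque'])
im=snap('scene','s15');crop('s15',420,160,620,360,3,'c22');
im=snap('wrist','w15')
E
```

```text
21.3833 [527.42376271 292.49665436 117.9067872 ] [0.00225454 0.6708456  0.74158081 0.00435848] 63.88943908836771 [7.59481728 1.51664038 9.69012026] [ 0.32010477 -1.62670306 -0.04431445]
```

View pics/c22.png

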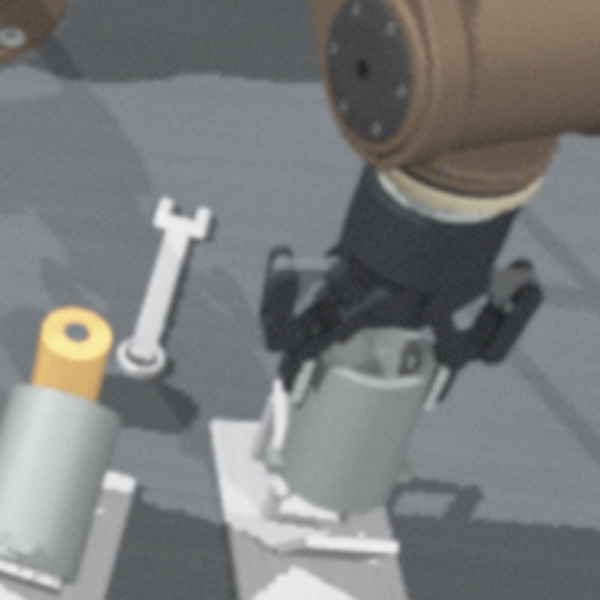

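View pics/w15.png

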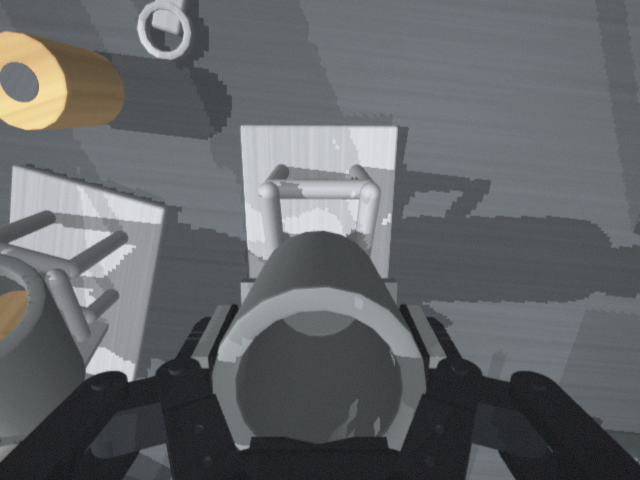

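Emit:
{"op": "send_rows", "data": {
  "rows": [
    [[-0.4,-0.35,-0.03,0.02,0],[-0.4,-0.71,-0.07,0.04,0],[-0.4,-1.07,-0.1,0.03,0],[-0.4,-1.43,-0.14,0.02,0],[-0.4,-1.79,-0.18,-0.02,0],[-0.4,-2.14,-0.21,-0.07,0],[-0.4,-2.49,-0.24,-0.14,0],[-0.4,-2.84,-0.28,-0.22,0],[-0.4,-2.84,-0.28,-0.22,0]]
  ]
}}

```text
t: 22.23
tool_pos: [498.4, 289.7, 115.4]
eef_rot: [0.002, 0.671, 0.742, 0.004]
ft_force: [3.6, 0.6, 11.4]
opening: 63.2
```

```bash
python3 - <<'E'
from h import *
s=state();p=s['tool_pos'];print(s['t'],p,s['eef_rot'],s['opening'],s['ft_force'],s['ft_torque'])
im=snap('scene','s16');crop('s16',420,160,620,360,3,'c23');
im=snap('wrist','w16')
E
```

```text
22.2333 [498.36131868 289.70138127 115.43214259] [0.00176624 0.67084162 0.74158909 0.00374443] 63.230203240677966 [ 3.55939388  0.59905157 11.43878251] [ 0.26473782 -1.16577528  0.02207944]
```

View pics/c23.png

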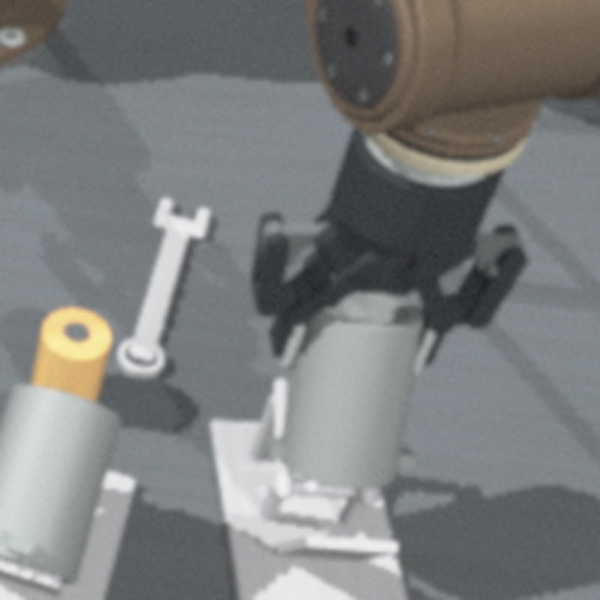

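View pics/w16.png

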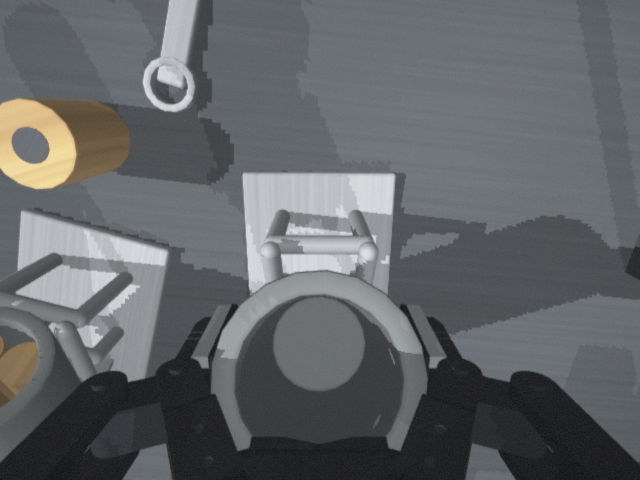

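Emit:
{"op": "send_rows", "data": {
  "rows": [
    [[-0.4,-0.34,-0.03,-0.1,0],[-0.4,-0.68,-0.07,-0.21,0],[-0.4,-1.02,-0.1,-0.34,0],[-0.4,-1.35,-0.13,-0.47,0],[-0.4,-1.67,-0.16,-0.63,0],[-0.4,-1.99,-0.19,-0.8,0],[-0.4,-2.29,-0.22,-0.98,0],[-0.4,-2.59,-0.25,-1.17,0],[-0.4,-2.88,-0.28,-1.38,0],[-0.4,-3.16,-0.31,-1.6,0],[-0.4,-3.16,-0.31,-1.6,0]]
  ]
}}

```text
t: 23.25
tool_pos: [466.0, 286.4, 98.6]
eef_rot: [0.001, 0.671, 0.742, 0.003]
ft_force: [2.8, 1.8, 8.3]
opening: 63.2
```

```bash
python3 - <<'E'
from h import *
s=state();p=s['tool_pos'];print(s['t'],p,s['eef_rot'],s['opening'],s['ft_force'],s['ft_torque'])
im=snap('scene','s17');crop('s17',420,160,620,360,3,'c24');
im=snap('wrist','w17')
E
```

```text
23.25 [466.01061845 286.43482344  98.55197657] [0.00117556 0.67079653 0.7416356  0.00269679] 63.17869642227643 [2.79577828 1.81800459 8.27384594] [ 0.24784297 -0.87411011  0.11572922]
```

View pics/c24.png

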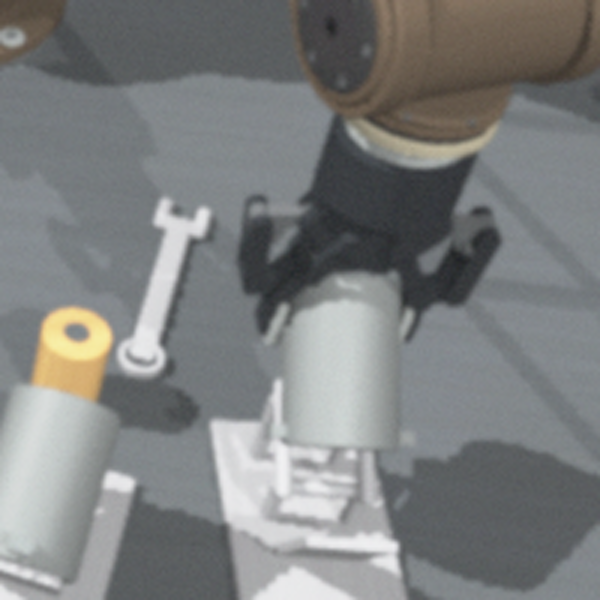

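View pics/w17.png

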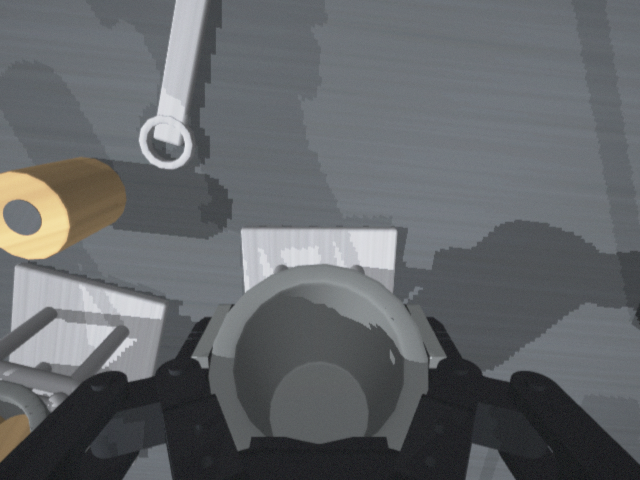

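Emit:
{"op": "send_rows", "data": {
  "rows": [
    [[-0.4,-0.1,-0.01,-0.15,0],[-0.4,-0.15,-0.02,-0.26,0],[-0.4,0.15,0.02,-0.42,0],[-0.4,0.5,0.05,-0.63,0],[-0.4,0.85,0.08,-0.83,0],[-0.4,1.25,0.12,-1.06,0],[-0.4,1.65,0.16,-1.29,0],[-0.4,2.05,0.2,-1.52,0],[-0.4,2.45,0.24,-1.75,0],[-0.4,2.85,0.28,-1.98,0],[-0.4,3.25,0.32,-2.21,0],[-0.4,3.25,0.32,-2.21,0]]
  ]
}}

```text
t: 24.35
tool_pos: [498.9, 289.6, 75.8]
eef_rot: [0.001, 0.671, 0.742, 0.002]
ft_force: [6.8, 3.4, -1.1]
opening: 63.5
```

```bash
python3 - <<'E'
from h import *
s=state();p=s['tool_pos'];print(s['t'],p,s['eef_rot'],s['opening'],s['ft_force'],s['ft_torque'])
d=p-np.array([511.1,290.2,69.6]);dx=d[0]*.995+d[1]*.098
print('along A',-dx*.866+d[2]*.5,'normal',dx*.5+d[2]*.866,'lat',-d[0]*.098+d[1]*.995)
im=snap('scene','s18');crop('s18',420,160,620,360,3,'c25');
im=snap('wrist','w18')
E
```

```text
24.35 [498.91027883 289.57439815  75.78549167] [0.00095016 0.67086637 0.74157444 0.00218363] 63.52552317730493 [ 6.79533967  3.35573797 -1.07225102] [ 0.53722164 -1.27337779  0.15526843]
along A 13.649356452302706 normal -0.7384049841421536 lat 0.5721188302237677
```

View pics/c25.png

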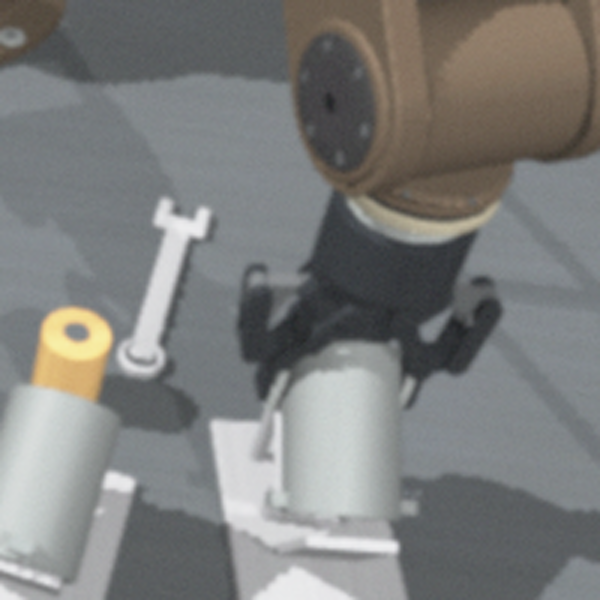

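View pics/w18.png

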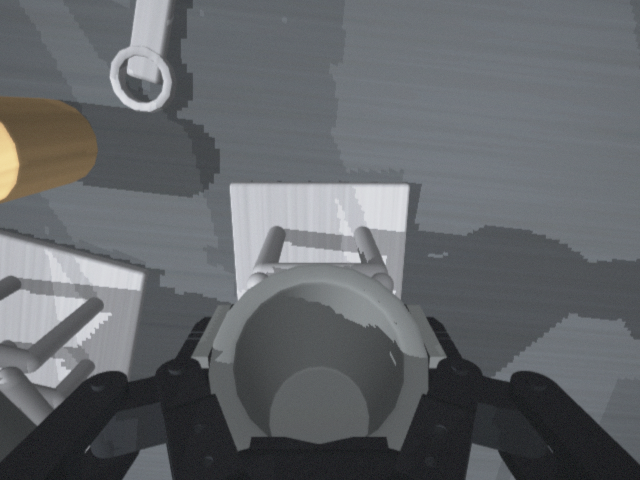

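Emit:
{"op": "send_rows", "data": {
  "rows": [
    [[-0.4,0.17,0.02,-0.1,0],[-0.4,0.35,0.03,-0.2,0],[-0.4,0.52,0.05,-0.3,0],[-0.4,0.69,0.07,-0.4,0],[-0.4,0.87,0.08,-0.5,0],[-0.4,1.04,0.1,-0.6,0],[-0.4,1.04,0.1,-0.6,0]]
  ]
}}

```text
t: 25.03
tool_pos: [508.1, 290.4, 69.4]
eef_rot: [0.0, 0.671, 0.742, 0.001]
ft_force: [2.4, 5.5, 0.5]
opening: 63.4
```

```bash
cat > st.py <<'E'
from h import *
import sys
s=state();p=s['tool_pos'];print(s['t'],p,s['opening'],s['ft_force'],s['ft_torque'])
d=p-np.array([511.1,290.2,69.6]);dx=d[0]*.995+d[1]*.098
print('along A',-dx*.866+d[2]*.5,'normal',dx*.5+d[2]*.866,'lat',-d[0]*.098+d[1]*.995)
n=sys.argv[1]
im=snap('scene','s'+n);crop('s'+n,460,250,580,370,5,'cs'+n);
im=snap('wrist','w'+n)
E
python3 st.py 19
```

```text
25.0333 [508.1224489  290.44380743  69.41549396] 63.40106714904099 [2.44891424 5.47922379 0.46526159] [ 0.96357347 -0.55418988  0.21483591]
along A 2.4527219860479246 normal -1.6291673397368476 lat 0.5343884006911968
```

View pics/cs19.png

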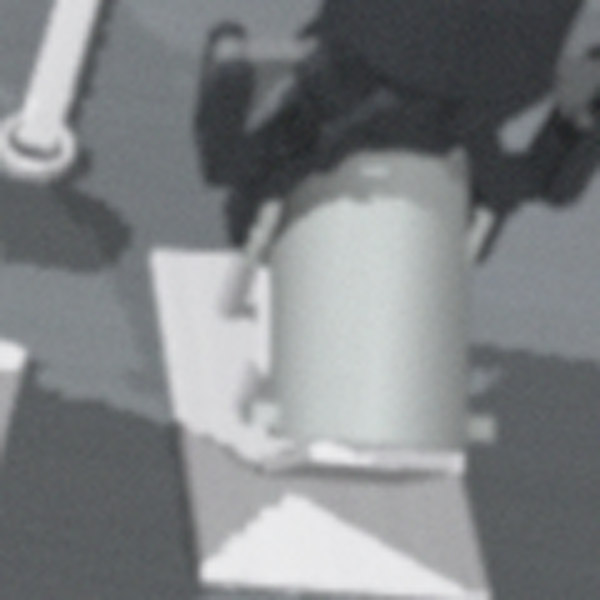

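Emit:
{"op": "send_rows", "data": {
  "rows": [
    [[-0.4,0.09,0.05,-0.05,0],[-0.4,0.17,0.08,-0.1,0],[-0.4,0.26,0.1,-0.15,0],[-0.4,0.35,0.11,-0.2,0],[-0.4,0.35,0.11,-0.2,0]]
  ]
}}

```text
t: 25.55
tool_pos: [508.3, 290.6, 67.9]
eef_rot: [-0.001, 0.671, 0.741, -0.002]
ft_force: [-18.7, -0.6, 20.2]
opening: 63.7
```

```bash
python3 st.py 20; python3 - <<'E'
from h import *
# predicted outline of home tub in scene & wrist
cx,cy,y=530.6,292.1,np.radians(5.6);c,s=np.cos(y),np.sin(y)
def W(q): return np.array([cx+c*q[0]-s*q[1],cy+s*q[0]+c*q[1],q[2]])
A=np.array([-.866,0,.5]);N=np.array([-.5,0,-.866]);mid=np.array([5.5,0,80])
for n in ('s','w'):
    im=load(n+'20');img=cv2.imread(f'pics/{n}20.png')
    k=4 if n=='s' else 1.2
    ox,oy,w,h=(460,240,150,140) if n=='s' else (0,0,640,480)
    img=cv2.resize(img[oy:oy+h,ox:ox+w],None,fx=k,fy=k,interpolation=cv2.INTER_CUBIC)
    for e in (-50,50):
        for r in ([33] if e<0 else [33,25]):
            P=[(proj(im,W(mid+e*A+r*(np.cos(t)*N+np.sin(t)*np.array([0,1,0]))))-[ox,oy])*k for t in np.linspace(0,6.283,60)]
            cv2.polylines(img,[np.int32(np.round(P))],False,(0,255,0) if e>0 else (0,0,255),1)
    cv2.imwrite(f'pics/o{n}20.png',img)
E
```

```text
25.55 [508.33740562 290.61827888  67.9092912 ] 63.67140295978384 [-18.70503286  -0.61329916  20.20757629] [ 0.00750584  1.7973263  -0.09384012]
along A 1.4995918092241491 normal -2.818048865562175 lat 0.6869217325883057
```

View pics/os20.png

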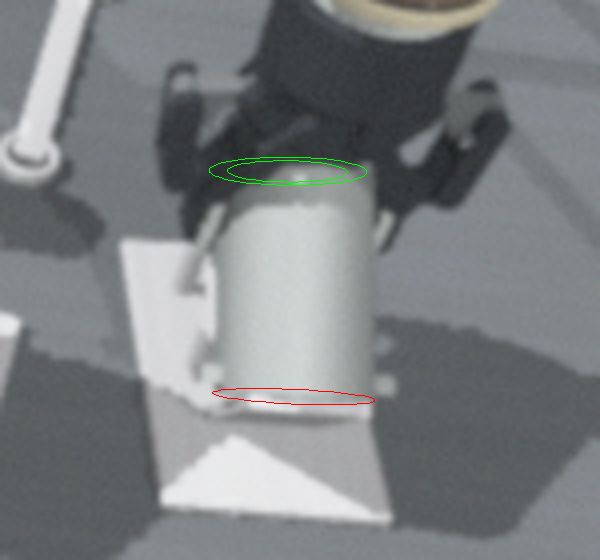

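View pics/ow20.png

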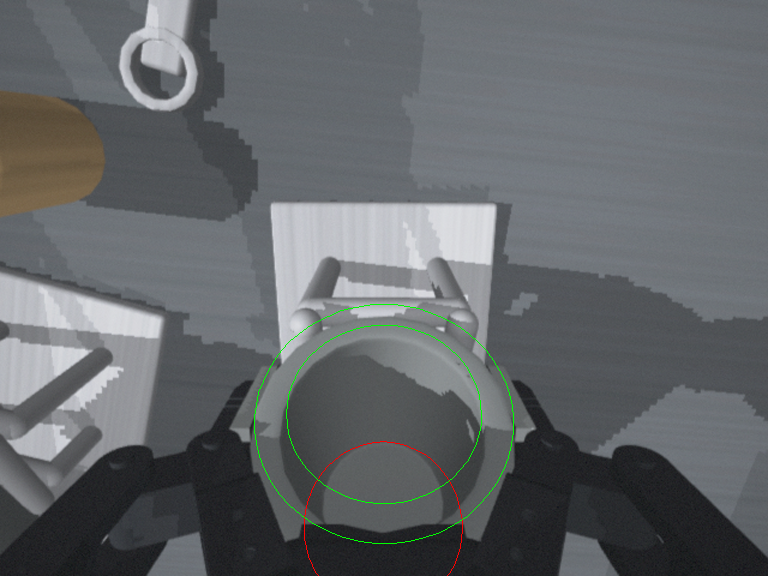

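Emit:
{"op": "send_rows", "data": {
  "rows": [
    [[-0.4,-0.1,-0.02,0.05,0],[-0.4,-0.2,-0.03,0.1,0],[-0.4,-0.2,-0.03,0.1,0],[-0.4,-0.2,-0.03,0.1,0]]
  ]
}}

```text
t: 25.98
tool_pos: [508.4, 290.6, 68.2]
eef_rot: [-0.0, 0.671, 0.742, -0.0]
ft_force: [-5.0, 1.0, 6.8]
opening: 63.3
```

Emit:
{"op": "send_rows", "data": {
  "rows": [
    [[0.55,0,0,0,0],[0.6,0,0,0,0],[0.7,0,0,0,0],[0.8,0,0,0,0],[1,0,0,0,0],[1,0,0,0,0],[1,0,0,0,0],[1,0,0,0,0]]
  ]
}}

```text
t: 26.65
tool_pos: [508.9, 290.6, 68.0]
eef_rot: [-0.0, 0.671, 0.742, -0.0]
ft_force: [-0.3, 0.4, 0.1]
opening: 85.6
```

```bash
python3 st.py 21
```

```text
26.65 [508.85666399 290.58945561  67.99567443] 85.58715661054705 [-0.30751494  0.38892776  0.09535397] [-0.02734037  0.0009073  -0.01411773]
along A 1.097800231829728 normal -2.486322283218577 lat 0.6073552579398026
```

View pics/w21.png

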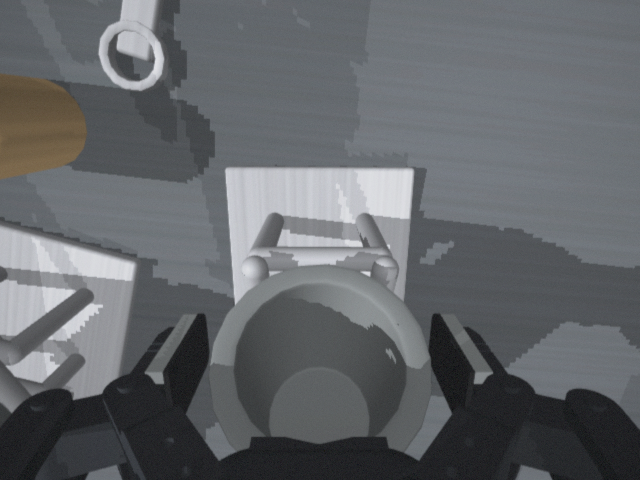

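View pics/cs21.png

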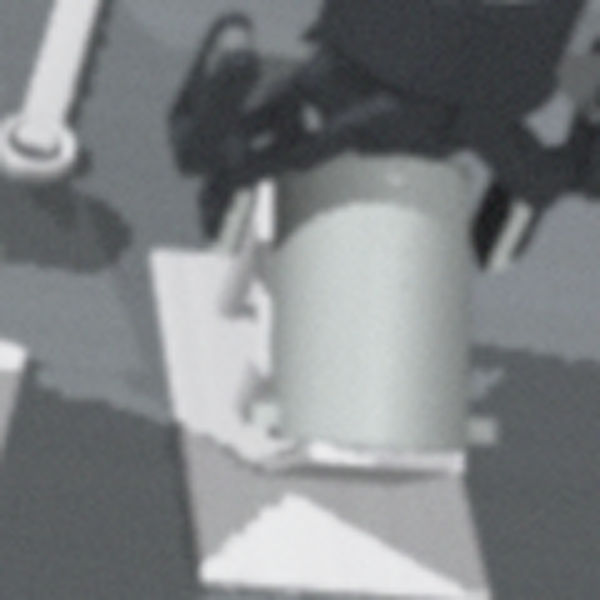

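Emit:
{"op": "send_rows", "data": {
  "rows": [
    [[1,0,0,0.5,0],[1,0,0,1.5,0],[1,0,0,3,0],[1,0,0,5.5,0],[1,0,0,8.5,0],[1,0,0,12,0],[1,0,0,15,0],[1,0,0,18,0],[1,0,0,20,0],[1,0,0,20,0],[1,0,0,20,0]]
  ]
}}

```text
t: 27.67
tool_pos: [508.9, 290.7, 269.8]
eef_rot: [0.001, 0.671, 0.742, 0.001]
ft_force: [-0.5, -0.3, -1.1]
opening: 85.7
```

```bash
python3 st.py 22; python3 - <<'E'
from h import *
snap('top','t22')
cx,cy,y=530.6,292.1,np.radians(5.6);c,s=np.cos(y),np.sin(y)
def W(q): return np.array([cx+c*q[0]-s*q[1],cy+s*q[0]+c*q[1],q[2]])
A=np.array([-.866,0,.5]);N=np.array([-.5,0,-.866]);mid=np.array([5.5,0,80])
for n in ('s','w'):
    im=load(n+'22');img=cv2.imread(f'pics/{n}22.png')
    k=4 if n=='s' else 3.5
    ox,oy,w,h=(460,240,150,140) if n=='s' else (230,120,190,170)
    img=cv2.resize(img[oy:oy+h,ox:ox+w],None,fx=k,fy=k,interpolation=cv2.INTER_CUBIC)
    for e in (-50,50):
        for r in ([33] if e<0 else [33,25]):
            P=[(proj(im,W(mid+e*A+r*(np.cos(t)*N+np.sin(t)*np.array([0,1,0]))))-[ox,oy])*k for t in np.linspace(0,6.283,60)]
            cv2.polylines(img,[np.int32(np.round(P))],False,(0,255,0) if e>0 else (0,0,255),1)
    cv2.imwrite(f'pics/o{n}22.png',img)
E
```

```text
27.6667 [508.86892738 290.65718753 269.7652352 ] 85.67539461696335 [-0.5000553  -0.33175249 -1.08985067] [ 0.02735212 -0.02972523 -0.05696113]
along A 101.96626535107421 normal 172.2555372398249 lat 0.6735467086612873
```

View pics/os22.png

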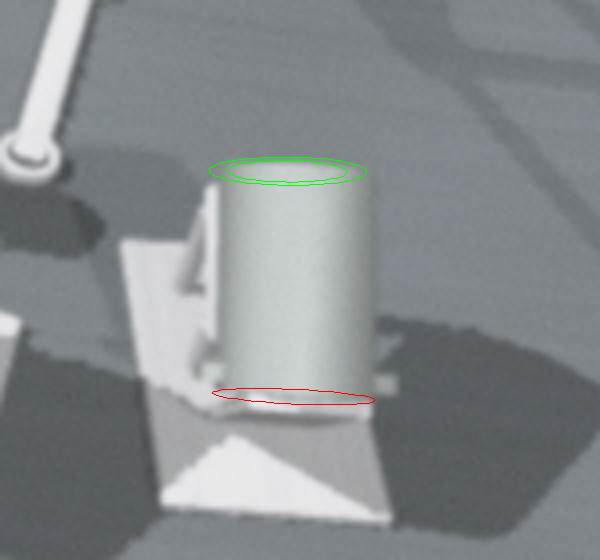

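View pics/ow22.png

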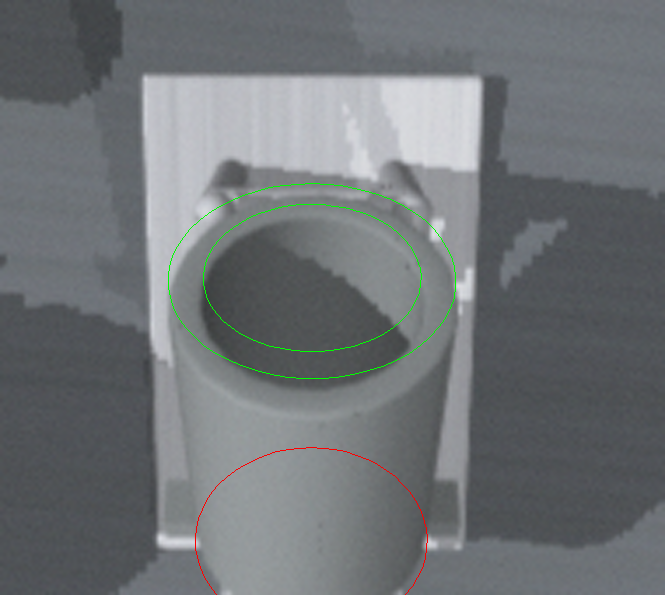

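View pics/s22.png

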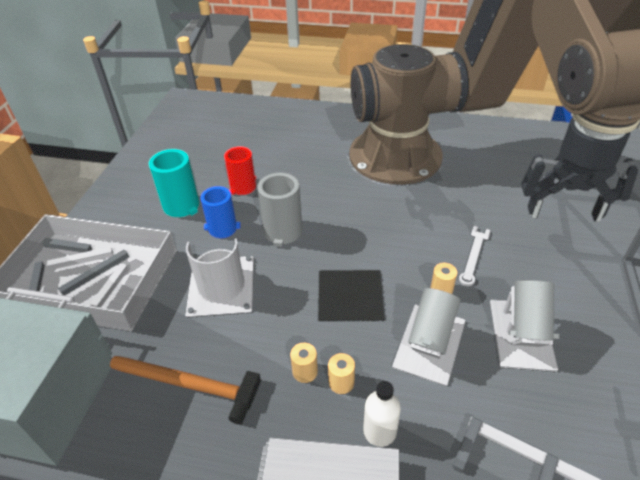

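View pics/w22.png

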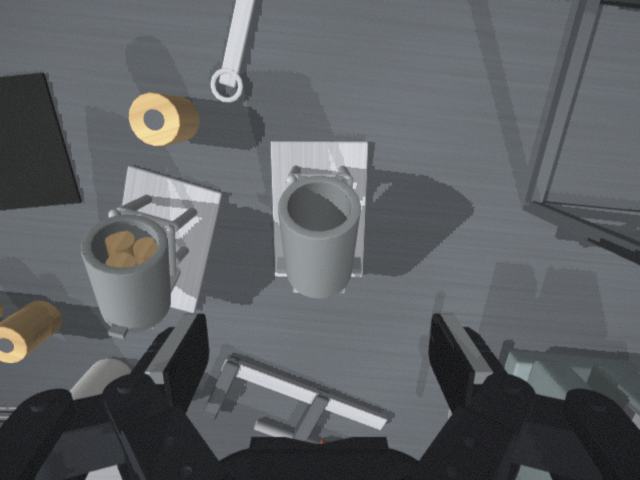

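View pics/t22.png

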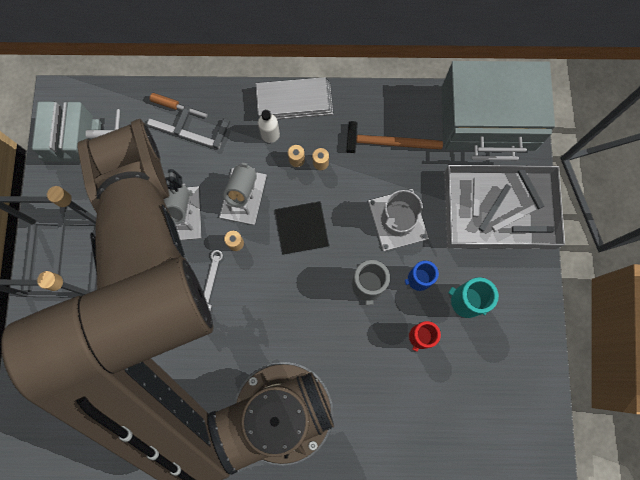

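```bash
python3 - <<'E'
from h import *
crop('w22',60,140,240,350,2.8,'c30');crop('w22',250,120,390,310,3.1,'c31')
E
```

```text
(no output)
```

View pics/c30.png

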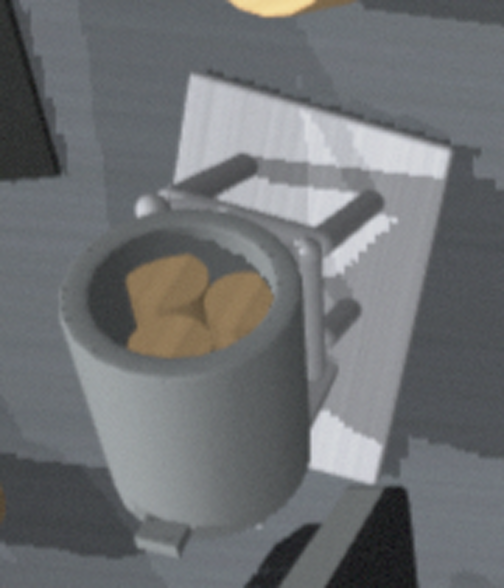

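View pics/c31.png

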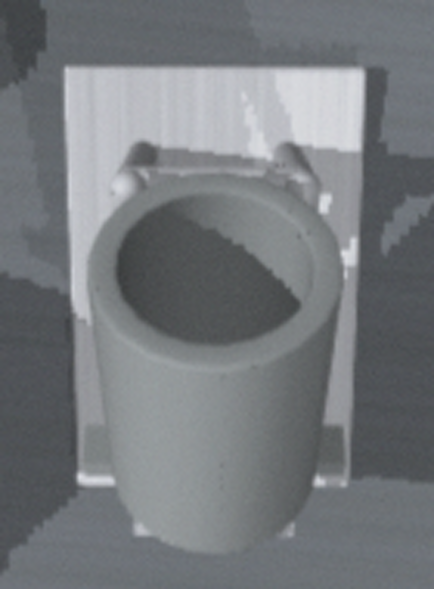

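```bash
python3 - <<'E'
from h import *
from scipy.optimize import least_squares
im=load('w22')
def circ(cen,a,r):
    b=np.cross(a,[0,0,1]);b/=np.linalg.norm(b);n=np.cross(a,b)
    return np.array([proj(im,cen+r*(np.cos(t)*b+np.sin(t)*n)) for t in np.linspace(0,6.283,180)])
def ext(P): return np.array([P[:,0].min(),P[:,0].max(),P[:,1].min(),P[:,1].max()])
def model(x):
    M=x[:3];th,ps=x[3],x[4];a=np.array([-np.sin(th)*np.cos(ps),-np.sin(th)*np.sin(ps),np.cos(th)])
    return np.r_[ext(circ(M,a,33)),ext(circ(M,a,25)),ext(circ(M-100*a,a,33))[3]],a
def fit(o,inn,bot,ox,oy,s,x0):
    z=np.array([ox,ox,oy,oy]);ob=np.r_[np.array(o)/s+z,np.array(inn)/s+z,bot/s+oy]
    f=lambda x:np.r_[model(x)[0]-ob,(x[4]-x0[4])*100]
    r=least_squares(f,x0,x_scale=[10,10,10,.1,.1]);print('res',r.fun.round(1));return r.x,model(r.x)[1]
def plate(obs,ox,oy,s,x0):
    def f(x):
        c,sn=np.cos(x[2]),np.sin(x[2]);R_=[]
        for (sx,sy),(u,v) in obs.items():
            q=np.array([x[0]+c*75*sx-sn*50*sy,x[1]+sn*75*sx+c*50*sy,5]);R_+=list(proj(im,q)-[ox+u/s,oy+v/s])
        return np.array(R_)
    r=least_squares(f,x0,x_scale=[10,10,.1]);print('plate',r.x,r.fun.round(1));return r.x
def rep(p,x,a):
    c,sn=np.cos(p[2]),np.sin(p[2]);T=np.array([[c,sn,0],[-sn,c,0],[0,0,1]])
    M=T@(x[:3]-np.r_[p[:2],0]);mid=T@(x[:3]-50*a-np.r_[p[:2],0])
    print('tilt',np.degrees(x[3]),'mouth in cradle',M.round(1),'mid',mid.round(1))
p=plate({(-1,-1):(65,67),(-1,1):(364,67),(1,1):(345,488),(1,-1):(80,486)},250,120,3.1,[530,292,.1])
x,a=fit([89,342,178,367],[118,313,194,345],553,250,120,3.1,[490,288,105,1.05,p[2]]);rep(p,x,a)
p=plate({(-1,-1):(193,72),(-1,1):(450,150),(1,1):(378,483)},60,140,2.8,[575,120,-.25])
x,a=fit([61,301,210,377],[89,274,222,360],529,60,140,2.8,[540,135,105,1.05,p[2]]);rep(p,x,a)
E
```

```text
plate [5.30810790e+02 2.92190380e+02 9.52907402e-02] [-0.8 -0.   0.8  0.4  1.  -0.3 -1.   0. ]
res [-0.  -0.  -0.9  0.7  0.6 -0.6  0.7 -0.7  0.2 -0. ]
tilt 53.579533033410456 mouth in cradle [-31.7   0.3 104.7] mid [ 8.6  0.3 75. ]
plate [ 5.83065008e+02  1.23973720e+02 -1.95210748e-01] [-1.1 -0.1  1.4 -0.4 -0.2  0.7]
res [-0.3 -0.2 -1.3  1.1  0.8 -0.3  1.2 -1.2  0.2 -0. ]
tilt 58.09027363147251 mouth in cradle [-33.6  -2.5  97.5] mid [ 8.9 -2.5 71.1]
```

Emit:
{"op": "send_rows", "data": {
  "rows": [
    [[1,0,-3,0,0],[1,0,-6,0,0],[1,0,-9,0,0],[1,0,-11,0,0],[1,0,-11,0,0],[1,0,-11,0,0]]
  ]
}}

```text
t: 28.32
tool_pos: [508.8, 179.9, 267.3]
eef_rot: [-0.001, 0.672, 0.741, -0.001]
ft_force: [-0.8, -0.4, 0.0]
opening: 85.5
```

```bash
python3 st.py 23;  python3 -c "
from h import *
crop('w23',40,100,240,300,3.5,'c32');crop('w23',350,100,530,300,3.5,'c33')"
```

```text
28.3167 [508.78792884 179.86941961 267.31991936] 85.46664769349876 [-0.8135677  -0.42671291  0.04472886] [ 0.00684901  0.0135683  -0.03376281]
along A 110.21573772830754 normal 164.66899632349876 lat -109.55234451940242
```

Emit:
{"op": "send_rows", "data": {
  "rows": [
    [[1,0,3,0,0],[1,0,7,0,0],[1,0,11,0,0],[1,0,15,0,0],[1,0,19,0,0],[1,0,22,0,0],[1,0,22,0,0],[1,0,22,0,0]]
  ]
}}

```text
t: 29.08
tool_pos: [507.7, 402.9, 266.9]
eef_rot: [-0.0, 0.67, 0.743, -0.001]
ft_force: [-0.2, -0.9, -0.4]
opening: 85.2
```

```bash
python3 st.py 24;  python3 -c "
from h import *
crop('w24',110,100,310,300,3.5,'c34')"
```

```text
29.0833 [507.70394424 402.91972074 266.87038366] 85.20122911383892 [-0.21116774 -0.86501388 -0.35197385] [-0.01461497  0.05161992  0.00372691]
along A 91.9951739369579 normal 174.6698808200838 lat 112.48893560583988
```

View pics/w23.png

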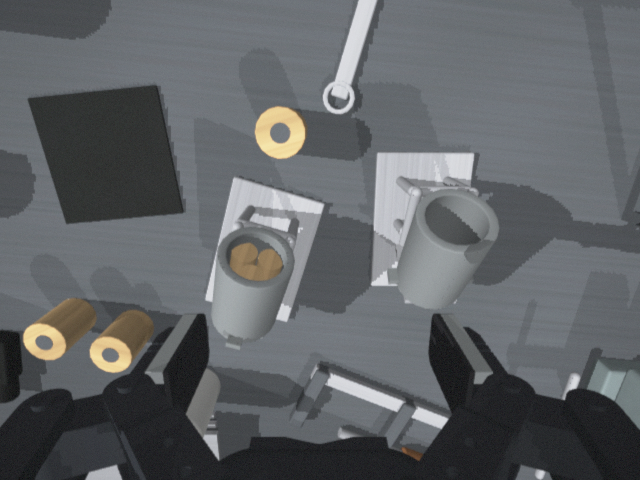

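View pics/w24.png

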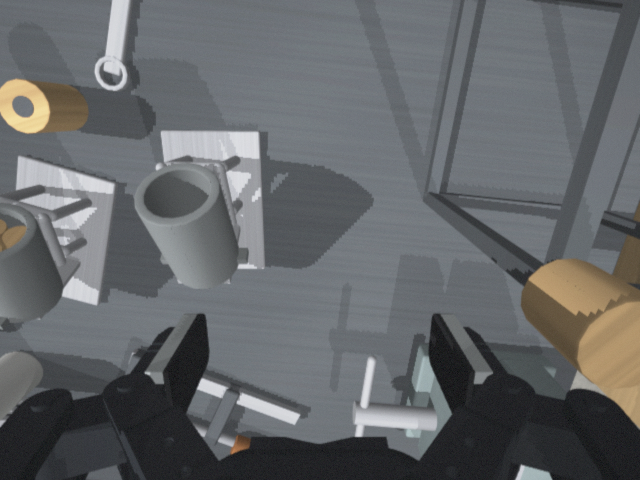

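```bash
python3 -c "
from h import *
crop('w23',350,130,520,320,3.5,'c33');crop('w24',120,120,290,300,3.5,'c34')"
```

```text
(no output)
```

View pics/c33.png

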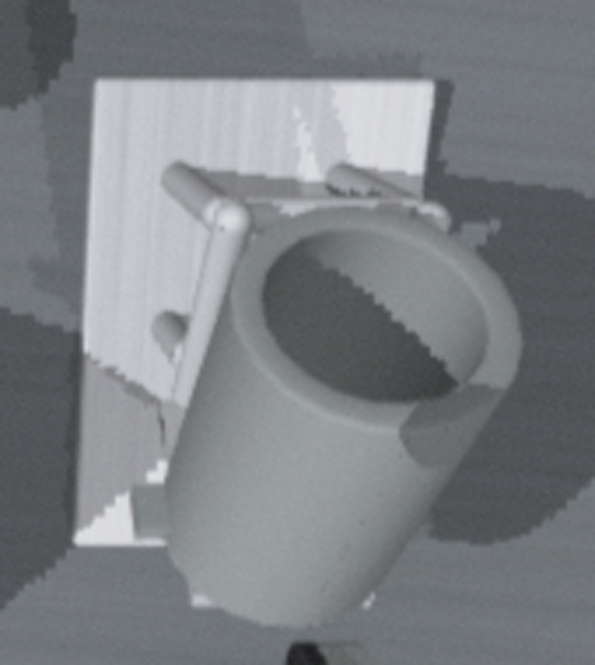

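View pics/c34.png

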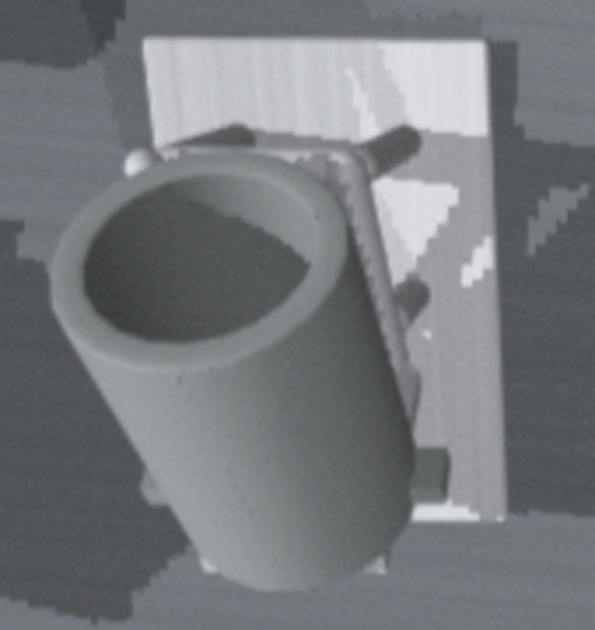

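```bash
python3 - <<'E'
from h import *
from scipy.optimize import least_squares
crop('w23',190,160,340,360,3,'c35')
I={k:load(k) for k in ('w22','w23','w24')}
def circ(im,cen,a,r):
    b=np.cross(a,[0,0,1]);b/=np.linalg.norm(b);n=np.cross(a,b)
    return np.array([proj(im,cen+r*(np.cos(t)*b+np.sin(t)*n)) for t in np.linspace(0,6.283,120)])
ext=lambda P:np.array([P[:,0].min(),P[:,0].max(),P[:,1].min(),P[:,1].max()])
V={'w22':([89,342,178,367],[118,313,194,345],553,250,120,3.1),
'w23':([230,522,207,433],[262,488,230,403],628,350,130,3.5),
'w24':([50,350,152,371],[83,318,175,345],590,120,120,3.5)}
def f(x):
    M=x[:3];th,ps=x[3],x[4];a=np.array([-np.sin(th)*np.cos(ps),-np.sin(th)*np.sin(ps),np.cos(th)]);R_=[]
    for k,(o,i,b,ox,oy,s) in V.items():
        z=np.array([ox,ox,oy,oy]);im=I[k]
        R_+=list(ext(circ(im,M,a,33))-np.array(o)/s-z)+list(ext(circ(im,M,a,25))-np.array(i)/s-z)+[ext(circ(im,M-100*a,a,33))[3]-b/s-oy]
    return np.array(R_)
r=least_squares(f,[490,288,105,1.05,.1],x_scale=[10,10,10,.1,.1]);x=r.x
print(r.fun.reshape(3,9).round(1));J=np.linalg.inv(r.jac.T@r.jac);print('sd',np.sqrt(np.diag(J))*[1,1,1,57,57]*.7)
a=np.array([-np.sin(x[3])*np.cos(x[4]),-np.sin(x[3])*np.sin(x[4]),np.cos(x[3])])
print('mouth',x[:3].round(1),'tilt',np.degrees(x[3:]),'mid',(x[:3]-50*a).round(1))
# rods: triangulate rod-top-ball ends & plate
def tri(obs):
    A_=np.zeros((3,3));b_=np.zeros(3)
    for k,u,v in obs:
        p,d=ray(I[k],u,v);d=d/np.linalg.norm(d);Q=np.eye(3)-np.outer(d,d);A_+=Q;b_+=Q@p
    return np.linalg.solve(A_,b_)
print('rodL',tri([('w23',350+231/3.5,130+218/3.5),('w24',120+142/3.5,120+162/3.5),('w22',250+125/3.1,120+183/3.1)]))
print('cornerL',tri([('w23',350+98/3.5,130+81/3.5),('w24',120+145/3.5,120+40/3.5),('w22',250+65/3.1,120+67/3.1)]))
print('cornerR',tri([('w23',350+433/3.5,130+81/3.5),('w24',120+487/3.5,120+40/3.5),('w22',250+364/3.1,120+67/3.1)]))
E
```

```text
[[-1.   0.9 -2.1  1.6 -0.2  0.1 -0.3 -0.   0.7]
 [-0.9 -0.  -0.9  0.3  0.  -0.8 -0.3 -0.   0.3]
 [-0.2  0.9 -0.6  0.8  1.2 -0.2 -0.2 -0.4  1.2]]
sd [0.19347768 0.16832426 0.46642462 0.26618468 1.61782831]
mouth [497.5 289.2 111.5] tilt [52.81823632  4.92183673] mid [537.2 292.6  81.3]
rodL [484.66937003 262.6558547   77.01782825]
cornerL [461.09376394 236.27307206   5.1376674 ]
cornerR [451.33228604 334.26380055   4.58926347]
```

View pics/c35.png

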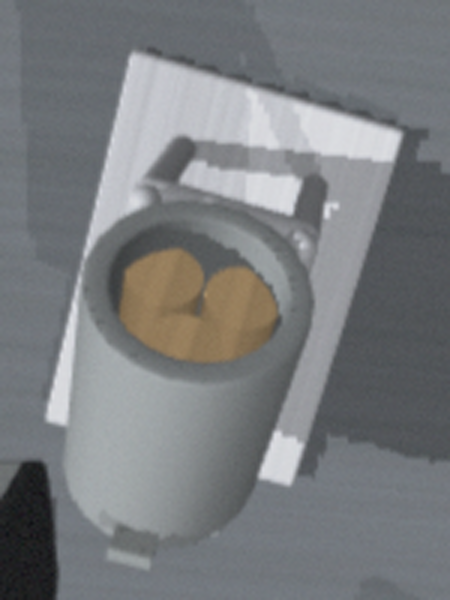

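```bash
python3 - <<'E'
from h import *
from scipy.optimize import least_squares
I={k:load(k) for k in ('w22','w23','w24')}
def circ(im,cen,a,r):
    b=np.cross(a,[0,0,1]);b/=np.linalg.norm(b);n=np.cross(a,b)
    return np.array([proj(im,cen+r*(np.cos(t)*b+np.sin(t)*n)) for t in np.linspace(0,6.283,120)])
ext=lambda P:np.array([P[:,0].min(),P[:,0].max(),P[:,1].min(),P[:,1].max()])
V={'w22':([61,301,210,377],[89,274,222,360],529,60,140,2.8),
'w23':([83,313,203,381],[110,281,216,362],545,190,160,3)}
def f(x):
    M=x[:3];th,ps=x[3],x[4];a=np.array([-np.sin(th)*np.cos(ps),-np.sin(th)*np.sin(ps),np.cos(th)]);R_=[]
    for k,(o,i,b,ox,oy,s) in V.items():
        z=np.array([ox,ox,oy,oy]);im=I[k]
        R_+=list(ext(circ(im,M,a,33))-np.array(o)/s-z)+list(ext(circ(im,M,a,25))-np.array(i)/s-z)+[ext(circ(im,M-100*a,a,33))[3]-b/s-oy]
    return np.array(R_)
r=least_squares(f,[540,135,105,1.05,-.2],x_scale=[10,10,10,.1,.1]);x=r.x
print(r.fun.reshape(2,9).round(1))
a=np.array([-np.sin(x[3])*np.cos(x[4]),-np.sin(x[3])*np.sin(x[4]),np.cos(x[3])])
print('mouth',x[:3].round(1),'tilt',np.degrees(x[3:]),'mid',(x[:3]-50*a).round(1))
E
```

```text
[[-0.4  0.8 -1.4  1.   1.   0.7  1.1 -1.3  1.7]
 [-1.4 -0.9 -2.   1.6 -0.5  0.8  0.5 -0.5 -0.7]]
mouth [548.6 129.8  99.8] tilt [ 59.77437543 -14.42138045] mid [590.5 119.   74.7]
```

The three-view fit puts the mouth about 8 mm from home and the tub about 6° too upright. The full tub fits at 60° by the same method. That is inside tolerance, but the tub looks slightly wedged. I'll press it home lightly from above with shut fingers.

Emit:
{"op": "send_rows", "data": {
  "rows": [
    [[-1,0.5,-2,0,0],[-1,1,-5,-1,0],[-1,1.5,-8,-3,0],[-1,2,-10,-5,0],[-1,2,-11.1,-7,0],[-1,2,-11.1,-9,0],[-1,2,-11.1,-10.7,0],[-1,2,-11.1,-10.7,0],[-1,2,-11.1,-10.7,0],[-1,2,-11.1,-10.7,0]]
  ]
}}

```text
t: 30.02
tool_pos: [529.3, 289.4, 162.2]
eef_rot: [0.0, 0.671, 0.741, 0.001]
ft_force: [-0.1, 0.0, -0.7]
opening: -0.4
```

```bash
python3 st.py 25
```

```text
30.0167 [529.31406171 289.41127147 162.20875055] -0.3513484411379833 [-0.11285205  0.04789038 -0.66109256] [-0.00963672 -0.00548009  0.0036742 ]
along A 30.6768025351899 normal 89.222025973236 lat -2.569762930458333
```

View pics/w25.png

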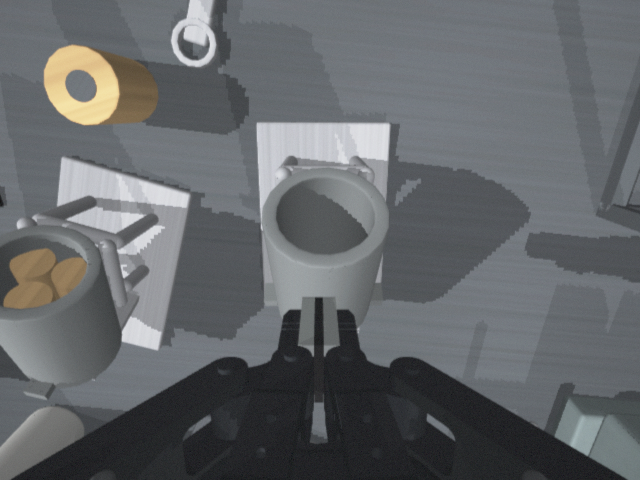

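View pics/cs25.png

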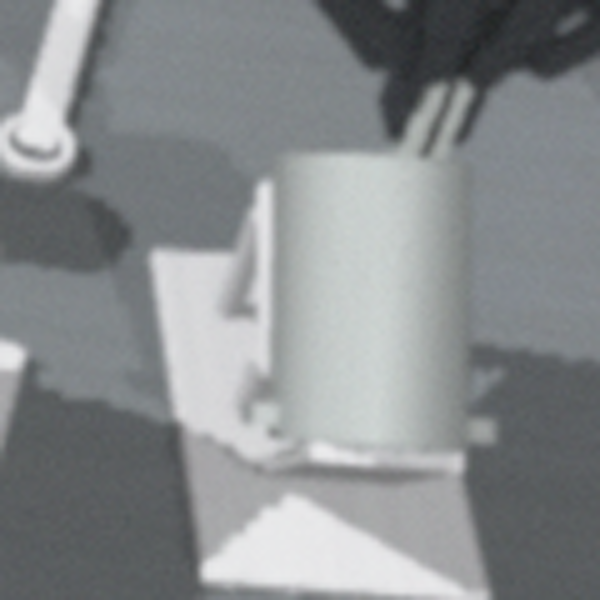

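Emit:
{"op": "send_rows", "data": {
  "rows": [
    [[-1,0,0.2,-1,0],[-1,0,0.2,-1.8,0],[-1,0,0.2,-2.1,0],[-1,0,0.2,-2.2,0],[-1,0,0.2,-2.3,0],[-1,0,0.2,-2.4,0],[-1,0,0.2,-2.5,0],[-1,0,0.2,-2.6,0]]
  ]
}}

```text
t: 30.78
tool_pos: [529.0, 291.7, 135.1]
eef_rot: [0.0, 0.671, 0.742, 0.0]
ft_force: [0.7, -0.8, -0.3]
opening: -0.0
```

Emit:
{"op": "send_rows", "data": {
  "rows": [
    [[-1,0,0,-0.1,0],[-1,0,0,-0.15,0],[-1,0,0,-0.2,0],[-1,0,0,-0.25,0],[-1,0,0,-0.3,0],[-1,0,0,-0.3,0]]
  ]
}}

```text
t: 31.28
tool_pos: [528.9, 291.6, 131.9]
eef_rot: [-0.0, 0.671, 0.742, -0.0]
ft_force: [-0.1, 0.3, -0.4]
opening: 0.1
```

Emit:
{"op": "send_rows", "data": {
  "rows": [
    [[-1,0,0,-0.1,0],[-1,0,0,-0.15,0],[-1,0,0,-0.2,0],[-1,0,0,-0.25,0],[-1,0,0,-0.3,0],[-1,0,0,-0.3,0]]
  ]
}}

```text
t: 31.78
tool_pos: [528.9, 291.6, 129.0]
eef_rot: [-0.0, 0.671, 0.742, 0.0]
ft_force: [-0.2, -0.6, 1.5]
opening: 0.3
```

```bash
python3 st.py 26
```

```text
31.7833 [528.90019583 291.63460761 129.0113315 ] 0.33208688755858395 [-0.18086298 -0.56597662  1.45873671] [-0.05864573  0.00805565  0.01373349]
along A 14.246018729868803 normal 60.37610627999989 lat -0.3169846205290545
```

View pics/w26.png

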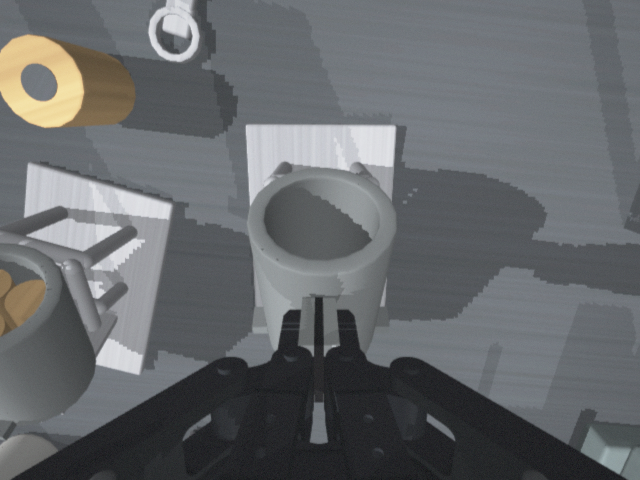

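View pics/cs26.png

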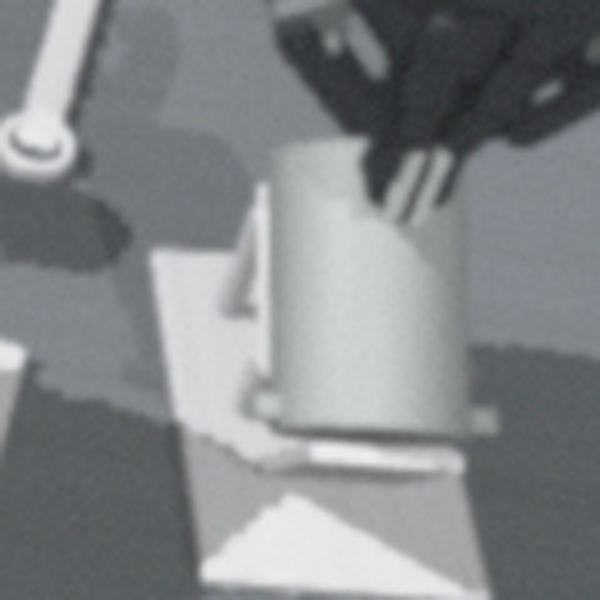

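Emit:
{"op": "send_rows", "data": {
  "rows": [
    [[-1,0,0,0.3,0],[-1,0,0,0.8,0],[-1,0,0,2,0],[-1,0,0,4,0],[-1,0,0,7,0],[-1,0,0,10,0],[-1,0,0,14,0],[-1,0,0,14,0],[-1,0,0,14,0]]
  ]
}}

```text
t: 32.63
tool_pos: [529.3, 291.9, 271.7]
eef_rot: [0.001, 0.671, 0.742, 0.002]
ft_force: [-0.2, -0.1, -1.4]
opening: -0.0
```

```bash
python3 st.py 27; python3 -c "
from h import *
crop('w27',230,100,410,290,3.2,'c40')"
```

```text
32.6333 [529.33290376 291.87328956 271.65474175] -0.030399020772528818 [-0.21685614 -0.1309658  -1.40232139] [-0.00590633 -0.00559836  0.04518896]
along A 85.17461595915127 normal 184.13226716600397 lat -0.12190145578488076
```

View pics/cs27.png

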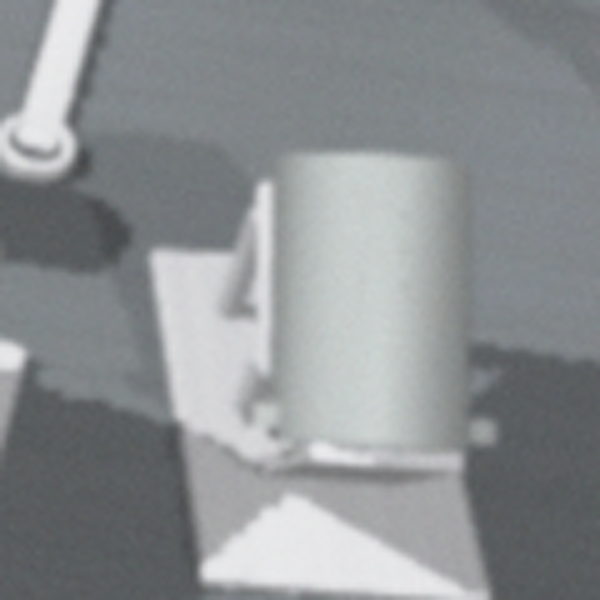

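View pics/c40.png

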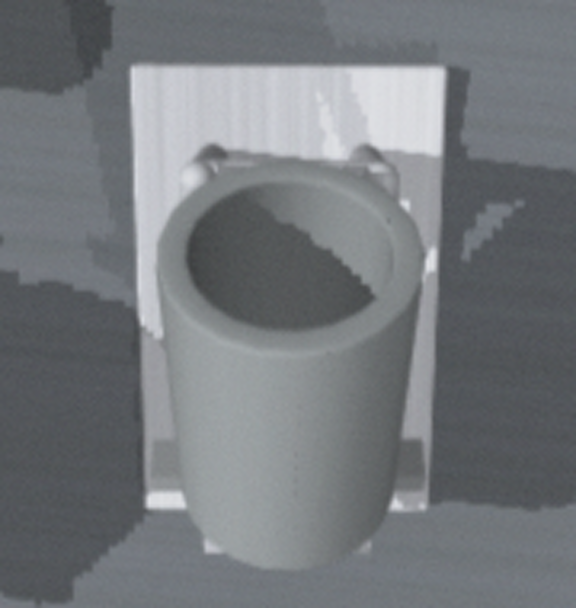

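```bash
python3 - <<'E'
from h import *
a=load('s27')['pixels'].astype(int);b=load('scene0')['pixels'].astype(int);c=load('s22')['pixels'].astype(int);d=load('s25')['pixels'].astype(int)
for n,(x0,y0,x1,y1) in {'foot0/1':(285,335,365,400),'foot2':(428,255,462,290)}.items(): print(n,np.abs(a-b)[y0:y1,x0:x1].mean())
for n,i in (('vs s22',c),('vs s25',d)): print('tub',n,np.abs(a-i)[270:350,500:560].mean())
s=state();print(s['t'],s['ft_force'])
print(job_done())
E
```

```text
foot0/1 3.406602564102564
foot2 3.604761904761905
tub vs s22 1.7643055555555556
tub vs s25 3.2645138888888887
32.7333 [-0.49791965 -0.38221562 -0.95641193]
the job is handed in; nothing more can be done
None
```

The tub now lies in the empty cradle, bottom against the backstop and mouth at the raised end. I handed the job in at 32.7 s with the robot clear of everything.

**What I did**
- **Unlock and lift:** I pinched the smaller grey tub's rim from the front, turned it about 64° anticlockwise and lifted it slowly. The wrist force read about 6.5 N partway up.
- **Mat:** I stood it upright on the mat and let go; the picture showed it standing free.
- **Cradle:** I took it again round its body. A first try at tilting it on the mat only made it slide. I then set its lower edge on the cradle rods and tilted it there between the pads. I slid it down to the backstop and let go.

**Last checks**
- **Position:** A three-view picture fit put the tub's centre about 2 mm and its mouth about 8 mm from home (limits 15 and 18 mm).
- **Tilt, in disagreement:** The same fit read about 53° instead of 60°, while the full tub fitted at 60°.
- **Light press:** I pressed near the mouth with shut fingers. The tub rocked slightly at about 1.5 N and settled back to the same place, and the contact height matched a tub lying flat. I take it to be home, but I could not fully settle the tilt reading.
- **Feet:** In the pictures the wooden feet are where they started.

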